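Put four kitchen things back on their matching stands

ROBOT

A 6-joint arm with a two-finger parallel gripper is mounted at the origin on a cart in front of the work surface, level with it; the furniture and walls round the work are solid. World frame = base frame: x ahead of the robot, y to its left, z up, the work surface at z = 0. Lengths are in m, angles in rad, forces in N, time in s.
With the tool pointing down it reaches from about 0.225 to 0.875 m from the base axis. Payload 3.4 kg.
Tool frame: the origin (TCP) lies between the finger pads; the fingertips stand 11 mm ahead of it and the grasp point (between the pads) lies 8 mm behind it (tips_ahead is the distance from the TCP to the fingertips, in m); z points along the fingers, x is the direction in which the jaws open and shut, and the axes are right-handed (so a half turn about z gives the same grasp; the last joint's range is limited). The gripper opens to 85 mm and grips with 20 to 120 N. Pads are 22 mm wide; open, the fingers measure 114 mm over their backs; the gripper's body (76 mm by 85 mm) begins 54 mm behind the grasp point. The pads swing forward as they close: fully open they stand 13 mm farther back than shut.
Start: joints at [-0.121, 0.276, 1.505, -0, 1.361, -0.121], TCP at [0.575, -0, 0.207] pointing down, gripper open.
Joint ranges: [-2.89, 2.89], [-0.75, 2.08], [0.22, 2.7], [-1.18, 4.32], [0.11, 2.71], [-2.7, 2.7]. Speed limits (rad/s): [2.57, 2.57, 3.14, 3.14, 3.14, 3.14].

INTERFACE

Orientations are given as a unit quaternion [w, x, y, z].
In Python, from rig import get_state, get_image, sign_off, masks_of, tips_ahead gives the robot as it stands.
- The arm moves only by the tool play_rows, never from a script. Its argument "series" is a list of rows, each an object of numbers: "fingers": the closure, from -1 (fully open) to 1 (shut); "dx", "dy", "dz": the shift along the world's x, y, z in mm; "turn": the turn about the world's z in rad. A call has 1 to 20 rows; each row shifts and turns the pose as measured when the row begins; what a row does not reach is not made up. A row lasts 1/12 s, in which the tool goes at most 41.7 mm and 7.16 degrees, less where a joint would pass 70% of its speed; a pose out of reach is approached as far as the arm can. A call with a gripper value outside its range is refused whole. The fingers move at their own pace and stop on an object; "squeeze" is the grip in N (left out, the last holds). Time passes only in rows, so rows that do not move let the fingers close. It gives the time, the measured TCP pose, the force and the opening at its end, in the units of the state.
- get_state(): the state, without advancing time (a new reading comes with each control period).
- get_image(name): name is "scene" or "side" or "wrist"; returns a dict with "pixels" (480x640x3 uint8, red, green, blue), "vfov" (degrees; the focal length in pixels is half the picture's height over the tangent of half this angle, whatever the lens; pixels are square), "cx", "cy" (the principal point, pixels), "dist" ([k1, k2, p1, p2, k3] as OpenCV has them; the pictures are not rectified), "rvec" (rotation vector, rad) and "tvec" (3), from world to camera coordinates, as OpenCV has them; the wrist camera has in their place "hand_eye" (4x4, takes a point from camera to tool coordinates, whose origin is the TCP and whose axes are the tool frame's). Camera axes: x right, y down, z forward; pixel columns grow to the right and rows downward; lengths in m; the calibration is good to about 2 mm. A picture is of the moment at which its call begins: read the wrist's pose just before it. There is no depth.
- sign_off(): hands the job in, once; it reports no verdict.
Trained networks look in a picture, given as the dict that the camera call returned (one of the last four; its "shot" number tells which), for a name from the list of things; names that differ only in an ending like _2 or _b are one class to them, and where a whole thing is asked for, a point or a joint stands for the part that bears it (a point fixed in the world has none). Each returns a list of dicts, best first, with "p" (0 to 1); they miss things now and then, are a little off and sometimes report something else, mostly with a low value. They report only what shows in the picture. A call takes as long as a camera call.
- masks_of(picture, label): "region" (480x640 bool, what is visible of it) and "xy" ([column, row] in pixels, amid what is visible of it).
The state is a dict: "clock": time; "qpos": joint angles; "qd": joint speeds; "effort": joint torques, N m; "position": TCP position; "ee_rot": TCP orientation; "contact_force": force on the tool from outside, world axes, zero at the start; "moment": the same for the moment, N m; "width": finger opening in m.
Only numpy, scipy, OpenCV 4.12 (cv2) and the standard library are available. Lean on these libraries where they do the work, as an engineer would, in place of code of your own. Each camera call takes 0.05 s, during which the arm holds its last target. There are 200 camera calls.

TASK

Tidy the worktop: put the green-lidded jar, the black-capped salt jar, the matchbox and the washing-up brush each back on its own low stand, the one whose recess matches its outline and size. Each must stand as it does now, flat on the floor of its stand inside the raised lip, and be let go. Never tip either of the jars over, and leave the plain blue mug where it is.

Things in the scene. Friction and masses are not known exactly. Their poses are not given: they have to be found in the camera images.
- spread_jar_center (a point): Glass jar of brownish-yellow spread with a green lid, standing upright; loose, about 0.4 kg. Nearly round, 61 mm along its x by 66 mm along its y, 107 mm tall (lid: round, 60 mm across, top 11 mm). Point at its centre, half-way up, 53.5 mm over its underside; z up. Belongs on jar_stand.
- salt_center (a point): Small glass salt jar with a black cap and pale grey-beige contents, standing upright on the open worktop (not the spice jars far off beyond the sink); loose, about 0.11 kg. Round, 41 mm across, straight sides, 105 mm tall. Point at its centre, half-way up, 52.5 mm over its underside; z up. Belongs on salt_stand.
- matches_center (a point): Matchbox, red top, lying flat; loose, about 20 g, 35 mm along its x, 58 mm along its y (the last 5 mm at the -y end is the slightly open drawer), 16 mm high. Point at its centre, 8 mm over its underside; z up. Grip across its 35 mm width by its upper half (fingertips 8 mm over its underside), so that the tips stay above the tray's lip when it is set down. Belongs on match_tray, long side along the tray's long side.
- brush_center (a point): Turquoise washing-up brush standing on its bristles, arched handle on top; loose, about 70 g, 30 mm along its x, 85 mm along its y (handle runs along y), 55 mm high. Solid to the grip under the arch. Point at its centre, half-way up, 27.5 mm over its underside; z up. Grip across its 30 mm width. Belongs on brush_tray, long side along the tray's long side.
- jar_stand: Large round stand of brown wood with a lighter cork floor, fixed to the worktop. 98 mm outside, recess 86 mm across; recess floor 3 mm and top of lip 9 mm over the worktop. Origin at the centre of its underside, on the worktop; z up.
- salt_stand: Small round black stand with a dark rubber floor, fixed. 72 mm outside, recess 60 mm across; floor 3 mm and lip 9 mm over the worktop. Origin at the centre of its underside; z up.
- match_tray: Short oblong yellow tray, fixed. Recess 54 mm along its x by 78 mm along its y, lip 5 mm thick; floor 2.5 mm and lip 6 mm over the worktop. Origin at the centre of its underside; z up.
- brush_tray: Long narrow blue tray, fixed. Recess 50 mm along its x by 106 mm along its y, lip 5 mm thick; floor 2.5 mm and lip 9 mm over the worktop. Origin at the centre of its underside; z up.
- blue_mug: Plain dark-blue mug standing among the things, a bystander to be left alone; loose, 89 mm along x by 126 mm along y with its handle (at the -y end), 97 mm tall. Origin at the centre of that outline, at the underside; z up.

How it is judged:
By the outcome, as a careful person would: the job done as asked, in the order asked, and still so for the second after the job is handed in, with the robot touching nothing.
It also fails if it takes over 115 s, if anything falls off the work surface, if the arm or the gripper's body presses on something with over 40 N, if the wrist force passes 120 N, or if a joint passes its speed limit or range.

## Working session

There is one attempt and no reset: what is moved stays moved. The work goes in short steps, Python scripts to look and compute and a tool call to move; the robot and the scene stay as the last step left them, time stands still between calls to the robot, and variables do not carry over. Pictures are saved under pics/ and viewed, about 12 in all and at most 16, crops included, and the job is handed in when it is done.

Besides the shell and the picture viewer there is one more tool, called after "Emit:" as name([rows], argument=value, ...), one row to a line, values as JSON. play_rows: Moves the arm, as the interface text tells. Its arguments: {"type":"object","properties":{"series":{"type":"array"},"squeeze":{"type":"number"}},"required":["series"]}

```bash
ls; mkdir -p pics; python3 - <<'E'
from rig import *
import cv2
s=get_state();print(s)
for n in("scene","side","wrist"):
    im=get_image(n);cv2.imwrite(f"pics/{n}0.png",im["pixels"][:,:,::-1])
    print(n,{k:v for k,v in im.items() if k!="pixels"})
    for l in ["spread_jar_center","salt_center","matches_center","brush_center","jar_stand","salt_stand","match_tray","brush_tray","blue_mug"]:
        print(l,[(round(m["p"],2),[round(float(x)) for x in m["xy"]],int(m["region"].sum())) for m in masks_of(im,l)][:3])
E
```

```text
pics
{'clock': 0.0, 'qpos': array([-1.20968283e-01,  2.76584389e-01,  1.50618153e+00, -1.56518523e-05,
        1.36069090e+00, -1.20980712e-01]), 'qd': array([ 2.49002266e-04, -5.44565240e-04, -1.33261487e-03, -1.38534118e-03,
        1.34480551e-03,  1.11636231e-05]), 'effort': array([ 6.20495921e-04, -4.16768074e+01, -2.45808578e+01, -1.52056768e-04,
        1.11346930e-02,  1.69860516e-05]), 'position': array([5.74402371e-01, 7.94940064e-05, 2.05626521e-01]), 'ee_rot': array([-1.04887199e-04,  9.99999566e-01,  7.85375532e-06, -9.26195447e-04]), 'contact_force': array([-0.19114913, -0.56278479,  1.01014704]), 'moment': array([ 0.02384347,  0.00158889, -0.01345531]), 'width': 0.08543357968544851}
scene {'vfov': 46.95776399266086, 'cx': 317.3755147553002, 'cy': 243.2448961745902, 'dist': array([-0.04069711,  0.        ,  0.        ,  0.        ,  0.        ]), 'rvec': array([ 2.21853263, -1.00360738,  0.37632691]), 'tvec': array([-0.39277132,  0.366376  ,  1.10519245]), 'shot': 1}
spread_jar_center [(0.81, [236, 242], 1025)]
salt_center [(0.89, [346, 313], 722)]
matches_center [(0.54
[... 1082 characters left out ...]
3972, 0.        , 0.        , 0.        , 0.        ]), 'hand_eye': array([[ 9.99999574e-01,  2.65551330e-04, -8.84234193e-04,
        -1.01279718e-03],
       [-2.45506423e-05,  9.65052239e-01,  2.62057581e-01,
        -6.70236632e-02],
       [ 9.22921927e-04, -2.62057447e-01,  9.65051834e-01,
        -1.67949317e-01],
       [ 0.00000000e+00,  0.00000000e+00,  0.00000000e+00,
         1.00000000e+00]]), 'shot': 3}
spread_jar_center [(0.71, [169, 20], 4601)]
salt_center [(0.97, [206, 402], 3484)]
matches_center []
brush_center [(0.66, [189, 224], 2740)]
jar_stand []
salt_stand [(0.55, [420, 95], 6330)]
match_tray [(0.98, [385, 412], 2298)]
brush_tray []
blue_mug [(0.75, [422, 285], 12102)]
```

View pics/scene0.png

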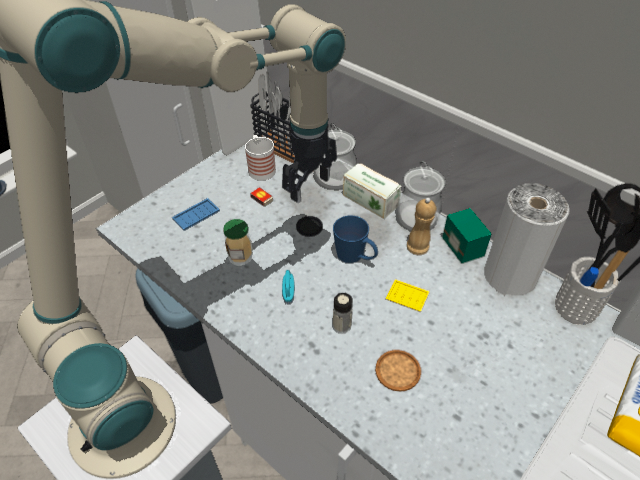

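View pics/side0.png

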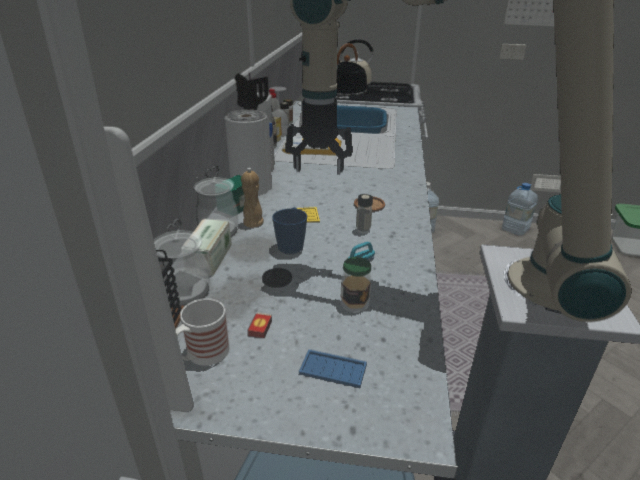

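View pics/wrist0.png

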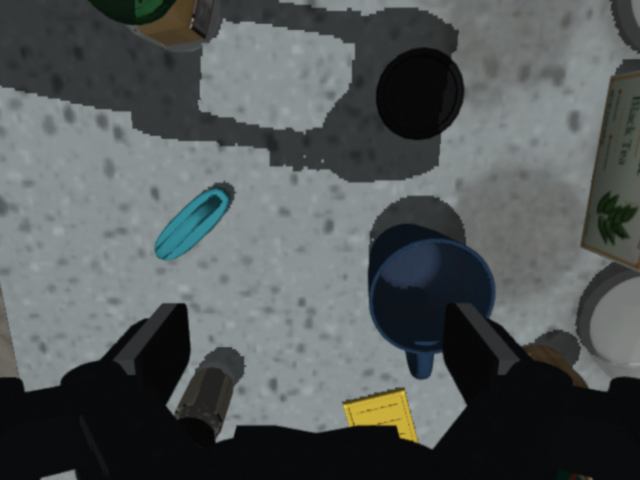

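Scene picture: jar at (236,242), salt (343,312), brush (288,286), matchbox (262,196), brush tray (195,214), salt stand (309,226), match tray (408,295), jar stand (398,370) and mug (351,240). The networks' best hits agree with this. In the side view their match_tray and jar_stand hits look partial, and the second hits are wrong. Next I fit models to the masks.

```bash
cat > h.py <<'E'
from rig import *
import numpy as np, cv2
from scipy.optimize import minimize
from scipy.spatial.transform import Rotation as R
# name: (shape, sx, sy, height, base z)
M={"spread_jar_center":("c",.061,.066,.107),"salt_center":("c",.041,.041,.105),"matches_center":("b",.035,.058,.016),
"brush_center":("e",.030,.085,.055),"jar_stand":("c",.098,.098,.009),"salt_stand":("c",.072,.072,.009),
"match_tray":("b",.064,.088,.006),"brush_tray":("b",.060,.116,.009)}
def shoot(n):
    s=get_state(); im=get_image(n)
    f=240/np.tan(np.radians(im["vfov"]/2)); im["K"]=np.array([[f,0,im["cx"]],[0,f,im["cy"]],[0,0,1]])
    if n=="wrist":
        w,x,y,z=s["ee_rot"]; T=np.eye(4); T[:3,:3]=R.from_quat([x,y,z,w]).as_matrix(); T[:3,3]=s["position"]
        C=np.linalg.inv(T@im["hand_eye"]); im["rvec"]=cv2.Rodrigues(C[:3,:3])[0]; im["tvec"]=C[:3,3]
    return im
def proj(im,P): return cv2.projectPoints(np.float64(P),im["rvec"],im["tvec"],im["K"],im["dist"])[0][:,0]
def back(im,uv,z):
    u=cv2.undistortPoints(np.float64(uv).reshape(-1,1,2),im["K"],im["dist"])[:,0]
    Rm=cv2.Rodrigues(np.float64(im["rvec"]))[0]; c=-Rm.T@np.ravel(im["tvec"])
    d=np.c_[u,np.ones(len(u))]@Rm
    return (c+d*((z-c[2])/d[:,2:]))[:,:2]
def pts(l,x,y,a,z0=0):
    k,sx,sy,h=M[l]; t=np.linspace(0,2*np.pi,24,endpoint=False)
    P=np.c_[np.cos(t)*sx/2,np.sin(t)*sy/2] if k in"ce" else np.array([[1,1],[1,-1],[-1,-1],[-1,1]])*[sx/2,sy/2]
    P=P@np.array([[np.cos(a),np.sin(a)],[-np.sin(a),np.cos(a)]])+[x,y]
    return np.vstack([np.c_[P,0*P[:,0]+z0],np.c_[P,0*P[:,0]+z0+h]])
def hull(im,l,p,z0=0):
    m=np.zeros((1920,2560),np.uint8); q=np.clip(proj(im,pts(l,*p,z0))*4,-9000,9000).astype(np.int32)
    cv2.fillConvexPoly(m,cv2.convexHull(q),1); return cv2.resize(m.astype(np.float32),(640,480),interpolation=cv2.INTER_AREA)
def fit(views,l,z0=0,minp=.5):
    """views: list of pictures; returns (x,y,yaw), per-view IoU"""
    V=[]
    for im in views:
        r=masks_of(im,l)
        if r and r[0]["p"]>=minp: V.append((im,r[0]["region"].astype(np.float32),r[0]["xy"]))
    if not V: return None
    def iou(v,p):
        h=hull(v[0],l,p,z0); return np.minimum(h,v[1]).sum()/np.maximum(h,v[1]).sum()
    c=back(V[0][0],V[0][2],z0+M[l][3]/2)[0]
    best=None
    for a in ([0] if M[l][0]=="c" else np.arange(4)*np.pi/4):
        f=lambda q:-np.mean([iou(v,(q[0]/100,q[1]/100,q[2] if M[l][0]!="c" else 0)) for v in V])
        x0=[c[0]*100,c[1]*100,a]
        o=minimize(f,x0,method="Nelder-Mead",options=dict(initial_simplex=[x0]+[list(np.add(x0,d)) for d in([2,0,0],[0,2,0],[0,0,.4])],xatol=.01,fatol=1e-4))
        if best is None or o.fun<best.fun: best=o
    p=best.x*[.01,.01,1]; p[2]=(p[2]+np.pi/2)%np.pi-np.pi/2
    return p,[round(float(iou(v,p)),2) for v in V]
E
python3 - <<'E'
from h import *
S,D,W=shoot("scene"),shoot("side"),shoot("wrist")
for l in M:
    for nm,v in(("S",[S]),("D",[D]),("W",[W]),("all",[S,D,W])):
        r=fit(v,l)
        if r: print(l,nm,r[0].round(4),r[1])
r=masks_of(S,"blue_mug")[0];print("mug",back(S,r["xy"],.05))
E
```

```text
spread_jar_center S [0.4659 0.1488 0.2364] [0.93]
spread_jar_center D [0.4643 0.1564 0.0885] [0.93]
spread_jar_center W [ 0.4674  0.1542 -0.2455] [0.95]
spread_jar_center all [0.4667 0.1529 0.0359] [0.9, 0.9, 0.94]
salt_center S [ 0.4717 -0.183   0.0807] [0.95]
salt_center D [ 0.4686 -0.1763  0.1389] [0.95]
salt_center W [ 0.4862 -0.1512 -0.6914] [0.62]
salt_center all [ 0.4706 -0.1832  0.0227] [0.94, 0.89, 0.56]
matches_center S [ 0.6566  0.2613 -0.2863] [0.75]
matches_center D [ 0.6502  0.2665 -0.0228] [0.91]
matches_center all [ 0.6512  0.2633 -0.0167] [0.7, 0.88]
brush_center S [ 0.4698 -0.0167 -0.8073] [0.64]
brush_center D [ 0.4606 -0.0251 -0.5457] [0.42]
brush_center W [ 0.4772 -0.0097 -0.8297] [0.76]
brush_center all [ 0.467  -0.0185 -0.745 ] [0.64, 0.37, 0.74]
jar_stand S [ 0.4648 -0.3447  0.2218] [0.96]
jar_stand D [ 0.4583 -0.3411 -0.511 ] [0.34]
jar_stand all [ 0.4644 -0.3436  0.1413] [0.96, 0.32]
salt_stand S [0.6582 0.0864 0.1594] [0.93]
salt_stand D [0.6557 0.0915 0.1437] [0.92]
salt_stand W [ 0.6587  0.089  -0.0045] [0.98]
salt_stand all [0.6582 0.0887 0.1091] [0.89, 0.86, 0.97]
match_tray S [ 0.6418 -0.2439  0.3034] [0.94]
match_tray D [ 0.6344 -0.2381  0.1475] [0.56]
match_tray W [ 0.6443 -0.2378  0.3457] [0.48]
match_tray all [ 0.6419 -0.2413  0.2752] [0.9, 0.51, 0.46]
brush_tray S [0.4889 0.3515 1.4298] [0.95]
brush_tray D [0.4876 0.3547 1.4326] [0.97]
brush_tray W [ 0.4622 -0.2187 -0.4422] [0.54]
brush_tray all [0.4886 0.3537 1.4429] [0.93, 0.95, 0.0]
mug [[ 0.65850874 -0.0535713 ]]
```

Emit:
play_rows([
  {"fingers": -1, "dx": -18, "dy": 25.5},
  {"fingers": -1, "dx": -18, "dy": 25.5},
  {"fingers": -1, "dx": -18, "dy": 25.5},
  {"fingers": -1, "dx": -18, "dy": 25.5},
  {"fingers": -1, "dx": -18, "dy": 25.5},
  {"fingers": -1, "dx": -18, "dy": 25.5},
  {"fingers": -1},
], squeeze=40)

```text
invalid input at $.series[0]: expected keys fingers, dx, dy, dz, turn
```

```bash
python3 - <<'E'
from h import *
import rig
print(tips_ahead() if callable(tips_ahead) else tips_ahead)
s=get_state();print(s["position"],s["width"],s["clock"])
W=shoot("wrist");cv2.imwrite("pics/w1.png",W["pixels"][:,:,::-1])
for l in M:
    r=fit([W],l)
    if r: print(l,r[0].round(4),r[1])
E
```

```text
0.011
[ 5.75061085e-01 -1.07799991e-05  2.06531554e-01] 0.08527876170416461 4.1
spread_jar_center [ 0.4673  0.1544 -0.1173] [0.95]
salt_center [ 0.4801 -0.1618 -0.0621] [0.61]
brush_center [ 0.4767 -0.0103 -0.842 ] [0.78]
salt_stand [ 0.6592  0.0889 -0.0584] [0.98]
match_tray [ 0.6459 -0.237   0.381 ] [0.47]
```

Emit:
play_rows([
  {"fingers": -1, "dx": -18, "dy": 25.5, "dz": 0, "turn": 0},
  {"fingers": -1, "dx": -18, "dy": 25.5, "dz": 0, "turn": 0},
  {"fingers": -1, "dx": -18, "dy": 25.5, "dz": 0, "turn": 0},
  {"fingers": -1, "dx": -18, "dy": 25.5, "dz": 0, "turn": 0},
  {"fingers": -1, "dx": -18, "dy": 25.5, "dz": 0, "turn": 0},
  {"fingers": -1, "dx": -18, "dy": 25.5, "dz": 0, "turn": 0},
  {"fingers": -1, "dx": 0, "dy": 0, "dz": 0, "turn": 0},
  {"fingers": -1, "dx": 0, "dy": 0, "dz": 0, "turn": 0},
], squeeze=40)

```text
clock: 5.22
position: [0.4634, 0.1567, 0.2061]
ee_rot: [0.0, 1.0, -0.002, 0.001]
contact_force: [0.5, -0.5, 0.0]
width: 0.0855
```

```bash
python3 - <<'E'
from h import *
W=shoot("wrist");cv2.imwrite("pics/w1.png",W["pixels"][:,:,::-1])
for l in ["spread_jar_center","matches_center","brush_tray"]:
    r=fit([W],l)
    if r: print(l,r[0].round(4),r[1])
E
```

```text
spread_jar_center [0.4675 0.1549 0.092 ] [0.91]
matches_center [ 0.654   0.2632 -0.0421] [0.96]
```

View pics/w1.png

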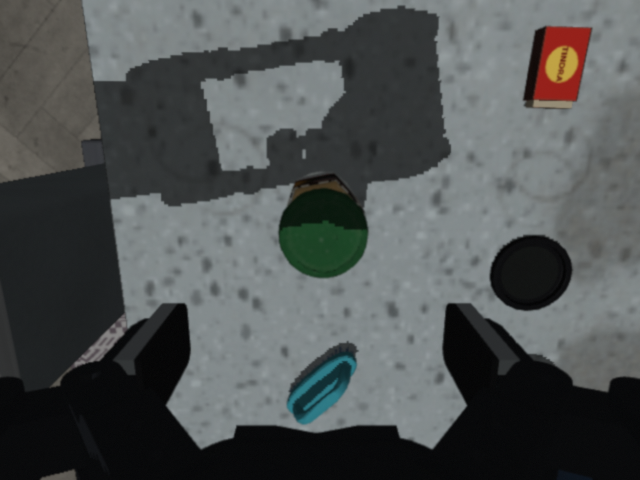

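The wrist picture shows the green lid at (323,233), the matchbox at (560,65) with its drawer toward -y, and the salt stand at (531,272). The jar is at (0.4675, 0.1545), so I descend.

Emit:
play_rows([
  {"fingers": -1, "dx": 4, "dy": -2, "dz": -5, "turn": 0},
  {"fingers": -1, "dx": 0, "dy": 0, "dz": -25, "turn": 0},
  {"fingers": -1, "dx": 0, "dy": 0, "dz": -25, "turn": 0},
  {"fingers": -1, "dx": 0, "dy": 0, "dz": -25, "turn": 0},
  {"fingers": -1, "dx": 0, "dy": 0, "dz": -25, "turn": 0},
  {"fingers": -1, "dx": 0, "dy": 0, "dz": -20, "turn": 0},
  {"fingers": -1, "dx": 0, "dy": 0, "dz": -10, "turn": 0},
  {"fingers": -1, "dx": 0, "dy": 0, "dz": 0, "turn": 0},
])

```text
clock: 6.08
position: [0.4781, 0.1449, 0.0642]
ee_rot: [0.001, 1.0, -0.01, 0.005]
contact_force: [-1.5, 0.5, 0.9]
width: 0.085
```

Emit:
play_rows([
  {"fingers": -1, "dx": -5, "dy": 4, "dz": 0, "turn": 0},
  {"fingers": -1, "dx": -3, "dy": 3, "dz": 0, "turn": 0},
  {"fingers": -1, "dx": 0, "dy": 0, "dz": 0, "turn": 0},
])

```text
clock: 6.33
position: [0.4713, 0.1505, 0.0636]
ee_rot: [0.001, 1.0, -0.012, 0.005]
contact_force: [-0.0, -0.5, 0.2]
width: 0.0853
```

Emit:
play_rows([
  {"fingers": -1, "dx": -2, "dy": 2, "dz": 0, "turn": 0},
  {"fingers": -1, "dx": -1, "dy": 2, "dz": 0, "turn": 0},
  {"fingers": -0.6, "dx": 0, "dy": 0, "dz": 0, "turn": 0},
  {"fingers": 1, "dx": 0, "dy": 0, "dz": 0, "turn": 0},
  {"fingers": 1, "dx": 0, "dy": 0, "dz": 0, "turn": 0},
  {"fingers": 1, "dx": 0, "dy": 0, "dz": 0, "turn": 0},
  {"fingers": 1, "dx": 0, "dy": 0, "dz": 0, "turn": 0},
  {"fingers": 1, "dx": 0, "dy": 0, "dz": 0, "turn": 0},
  {"fingers": 1, "dx": 0, "dy": 0, "dz": 0, "turn": 0},
])

```text
clock: 7.08
position: [0.4698, 0.156, 0.0674]
ee_rot: [0.001, 1.0, -0.011, 0.008]
contact_force: [-1.3, 0.3, 0.6]
width: 0.0585
```

Emit:
play_rows([
  {"fingers": 1, "dx": 0, "dy": 0, "dz": 5, "turn": 0},
  {"fingers": 1, "dx": 0, "dy": 0, "dz": 12, "turn": 0},
  {"fingers": 1, "dx": 0, "dy": 0, "dz": 20, "turn": 0},
  {"fingers": 1, "dx": 0, "dy": 0, "dz": 25, "turn": 0},
  {"fingers": 1, "dx": 0, "dy": 0, "dz": 25, "turn": 0},
  {"fingers": 1, "dx": 0, "dy": 0, "dz": 25, "turn": 0},
  {"fingers": 1, "dx": 0, "dy": 0, "dz": 20, "turn": 0},
  {"fingers": 1, "dx": 0, "dy": 0, "dz": 5, "turn": 0},
  {"fingers": 1, "dx": 0, "dy": 0, "dz": 0, "turn": 0},
], squeeze=60)

```text
clock: 7.83
position: [0.4639, 0.1544, 0.2067]
ee_rot: [0.002, 1.0, -0.011, 0.002]
contact_force: [-0.6, -0.1, -4.2]
width: 0.0573
```

Emit:
play_rows([
  {"fingers": 1, "dx": 0, "dy": -12, "dz": 0, "turn": 0},
  {"fingers": 1, "dx": 0, "dy": -25, "dz": 0, "turn": 0},
  {"fingers": 1, "dx": 0, "dy": -35, "dz": 0, "turn": 0},
  {"fingers": 1, "dx": 0, "dy": -35, "dz": 0, "turn": 0},
  {"fingers": 1, "dx": 0, "dy": -35, "dz": 0, "turn": 0},
  {"fingers": 1, "dx": 0, "dy": -35, "dz": 0, "turn": 0},
  {"fingers": 1, "dx": 0, "dy": -35, "dz": 0, "turn": 0},
  {"fingers": 1, "dx": 0, "dy": -35, "dz": 0, "turn": 0},
  {"fingers": 1, "dx": 0, "dy": -35, "dz": 0, "turn": 0},
  {"fingers": 1, "dx": 0, "dy": -35, "dz": 0, "turn": 0},
  {"fingers": 1, "dx": 0, "dy": -35, "dz": 0, "turn": 0},
  {"fingers": 1, "dx": 0, "dy": -35, "dz": 0, "turn": 0},
  {"fingers": 1, "dx": 0, "dy": -35, "dz": 0, "turn": 0},
  {"fingers": 1, "dx": 0, "dy": -25, "dz": 0, "turn": 0},
  {"fingers": 1, "dx": 0, "dy": -12, "dz": 0, "turn": 0},
  {"fingers": 1, "dx": 0, "dy": 0, "dz": 0, "turn": 0},
  {"fingers": 1, "dx": 0, "dy": 0, "dz": 0, "turn": 0},
])

```text
clock: 9.25
position: [0.4356, -0.3306, 0.1753]
ee_rot: [-0.007, 1.0, -0.011, -0.024]
contact_force: [0.9, 0.5, -4.1]
width: 0.0572
```

Emit:
play_rows([
  {"fingers": 1, "dx": 14, "dy": -5, "dz": 6, "turn": 0},
  {"fingers": 1, "dx": 10, "dy": -4, "dz": 4, "turn": 0},
  {"fingers": 1, "dx": 5, "dy": -2, "dz": 0, "turn": 0},
  {"fingers": 1, "dx": 0, "dy": 0, "dz": 0, "turn": 0},
  {"fingers": 1, "dx": 0, "dy": 0, "dz": 0, "turn": 0},
])

```text
clock: 9.67
position: [0.4632, -0.3339, 0.1827]
ee_rot: [-0.011, 1.0, -0.008, -0.027]
contact_force: [-0.1, 0.2, -3.5]
width: 0.0578
```

```bash
python3 - <<'E'
from h import *
s=get_state();print(s["position"],s["ee_rot"],s["width"],s["clock"])
S,D=shoot("scene"),shoot("side")
cv2.imwrite("pics/s2.png",np.hstack([S["pixels"][200:470,240:560],D["pixels"][100:370,240:560]])[:,:,::-1])
E
```

```text
[ 0.463196   -0.33389975  0.1826721 ] [-0.01130991  0.99952556 -0.00817619 -0.02745725] 0.05777803096933344 9.6667
```

View pics/s2.png

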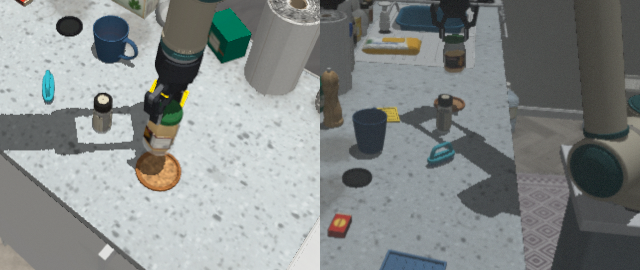

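Jar held over the cork stand, slightly tilted, with the salt jar still standing. I lower it gradually.

Emit:
play_rows([
  {"fingers": 1, "dx": 3, "dy": -5, "dz": -4, "turn": 0},
  {"fingers": 1, "dx": 0, "dy": -3, "dz": -10, "turn": 0},
  {"fingers": 1, "dx": 0, "dy": 0, "dz": -14, "turn": 0},
  {"fingers": 1, "dx": 0, "dy": 0, "dz": -14, "turn": 0},
  {"fingers": 1, "dx": 0, "dy": 0, "dz": -14, "turn": 0},
  {"fingers": 1, "dx": 0, "dy": 0, "dz": -14, "turn": 0},
  {"fingers": 1, "dx": 0, "dy": 0, "dz": -10, "turn": 0},
  {"fingers": 1, "dx": 0, "dy": 0, "dz": -5, "turn": 0},
  {"fingers": 1, "dx": 0, "dy": 0, "dz": 0, "turn": 0},
])

```text
clock: 10.52
position: [0.4634, -0.3426, 0.0901]
ee_rot: [-0.011, 0.999, -0.008, -0.028]
contact_force: [-0.5, 0.3, -3.5]
width: 0.0572
```

Emit:
play_rows([
  {"fingers": 1, "dx": 3, "dy": 0, "dz": -6, "turn": 0},
  {"fingers": 1, "dx": 1, "dy": 0, "dz": -6, "turn": 0},
  {"fingers": 1, "dx": 0, "dy": 0, "dz": -4, "turn": 0},
  {"fingers": 1, "dx": 0, "dy": 0, "dz": -1.5, "turn": 0},
  {"fingers": 1, "dx": 0, "dy": 0, "dz": 0, "turn": 0},
])

```text
clock: 10.93
position: [0.4688, -0.344, 0.0726]
ee_rot: [-0.01, 1.0, -0.008, -0.027]
contact_force: [0.8, 0.4, -2.9]
width: 0.0571
```

Emit:
play_rows([
  {"fingers": 1, "dx": 0, "dy": 0, "dz": -1.5, "turn": 0},
  {"fingers": 1, "dx": 0, "dy": 0, "dz": -1, "turn": 0},
  {"fingers": 1, "dx": 0, "dy": 0, "dz": 0, "turn": 0},
])

```text
clock: 11.18
position: [0.469, -0.3448, 0.0729]
ee_rot: [-0.009, 1.0, -0.008, -0.027]
contact_force: [-0.1, -0.2, -3.1]
width: 0.0572
```

Emit:
play_rows([
  {"fingers": 1, "dx": 0, "dy": 1, "dz": -3, "turn": 0},
  {"fingers": 1, "dx": 0, "dy": 1, "dz": -3, "turn": 0},
  {"fingers": 1, "dx": 0, "dy": 0, "dz": 0, "turn": 0},
])

```text
clock: 11.43
position: [0.4697, -0.346, 0.0733]
ee_rot: [-0.004, 1.0, -0.008, -0.025]
contact_force: [0.8, 0.4, -4.1]
width: 0.0571
```

```bash
python3 - <<'E'
from h import *
for i in range(3):
    s=get_state();print(s["position"].round(4),s["ee_rot"].round(4),s["contact_force"].round(2),s["moment"].round(3),s["clock"]); S=shoot("scene")
D=shoot("side")
c=lambda im,x,y,w,h:cv2.resize(im["pixels"][y:y+h,x:x+w],(400,400),interpolation=cv2.INTER_CUBIC)
cv2.imwrite("pics/s3.png",np.hstack([c(S,340,280,130,130),c(D,320,130,100,100)])[:,:,::-1])
E
```

```text
[ 0.4697 -0.346   0.0733] [-0.0044  0.9996 -0.0078 -0.025 ] [ 0.82  0.44 -4.06] [-0.016 -0.033 -0.027] 11.4333
[ 0.4701 -0.3462  0.0732] [-0.0042  0.9997 -0.0078 -0.0246] [ 0.19 -0.47 -3.38] [-0.098 -0.045 -0.021] 11.4833
[ 0.47   -0.3459  0.0726] [-0.0046  0.9997 -0.0079 -0.0248] [-0.45 -0.65 -3.49] [-0.057 -0.056  0.01 ] 11.5333
```

View pics/s3.png

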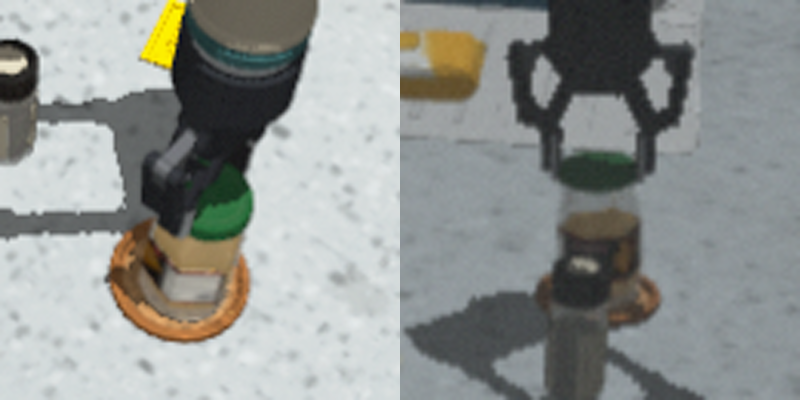

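Emit:
play_rows([
  {"fingers": 1, "dx": -1, "dy": 3, "dz": 1, "turn": 0},
  {"fingers": 1, "dx": -1, "dy": 3, "dz": 0, "turn": 0},
  {"fingers": 1, "dx": 0, "dy": 0, "dz": 0, "turn": 0},
])

```text
clock: 11.88
position: [0.4683, -0.3393, 0.0723]
ee_rot: [-0.005, 1.0, -0.008, -0.025]
contact_force: [-0.9, -0.2, 1.7]
width: 0.0572
```

Emit:
play_rows([
  {"fingers": 1, "dx": 0, "dy": 0, "dz": -3, "turn": 0},
  {"fingers": 1, "dx": 0, "dy": 0, "dz": -3, "turn": 0},
])

```text
clock: 12.05
position: [0.4682, -0.3416, 0.072]
ee_rot: [-0.002, 1.0, -0.007, -0.025]
contact_force: [-4.2, 1.7, 19.9]
width: 0.0573
```

Emit:
play_rows([
  {"fingers": 1, "dx": 0, "dy": 0, "dz": 1, "turn": 0},
  {"fingers": -0.6, "dx": 0, "dy": 0, "dz": 0, "turn": 0},
  {"fingers": -0.8, "dx": 0, "dy": 0, "dz": 0, "turn": 0},
  {"fingers": -1, "dx": 0, "dy": 0, "dz": 0, "turn": 0},
  {"fingers": -1, "dx": 0, "dy": 0, "dz": 0, "turn": 0},
  {"fingers": -1, "dx": 0, "dy": 0, "dz": 0, "turn": 0},
  {"fingers": -1, "dx": 0, "dy": 0, "dz": 0, "turn": 0},
])

```text
clock: 12.63
position: [0.4681, -0.3412, 0.0732]
ee_rot: [-0.002, 1.0, -0.007, -0.025]
contact_force: [0.0, -0.7, 0.2]
width: 0.0853
```

```bash
python3 - <<'E'
from h import *
s=get_state();print(s["position"].round(4),s["ee_rot"].round(4),s["contact_force"].round(2),s["width"],s["clock"])
S,D=shoot("scene"),shoot("side")
c=lambda im,x,y,w,h:cv2.resize(im["pixels"][y:y+h,x:x+w],(400,400),interpolation=cv2.INTER_CUBIC)
cv2.imwrite("pics/s4.png",np.hstack([c(S,340,280,130,130),c(D,320,130,100,100)])[:,:,::-1])
E
```

```text
[ 0.4681 -0.3412  0.0732] [-0.002   0.9997 -0.007  -0.0247] [ 0.02 -0.67  0.24] 0.08527392100448136 12.6333
```

View pics/s4.png

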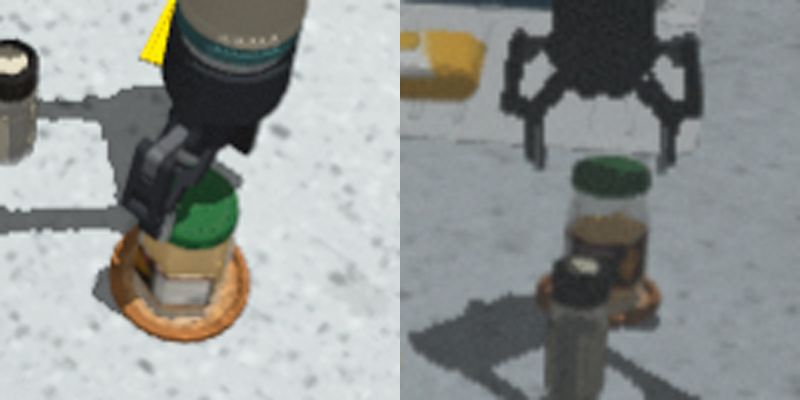

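Jar stands upright on the cork floor, released, fingers clear. I lift straight up.

Emit:
play_rows([
  {"fingers": -1, "dx": 0, "dy": 0, "dz": 8, "turn": 0},
  {"fingers": -1, "dx": 0, "dy": 0, "dz": 14, "turn": 0},
  {"fingers": -1, "dx": 0, "dy": 0, "dz": 18, "turn": 0},
  {"fingers": -1, "dx": 1, "dy": 0, "dz": 18, "turn": 0},
  {"fingers": -1, "dx": 1, "dy": 0, "dz": 18, "turn": 0},
  {"fingers": -1, "dx": 0, "dy": 0, "dz": 20, "turn": 0},
  {"fingers": -1, "dx": 0, "dy": 0, "dz": 20, "turn": 0},
  {"fingers": -1, "dx": 0, "dy": 0, "dz": 15, "turn": 0},
  {"fingers": -1, "dx": 0, "dy": 0, "dz": 8, "turn": 0},
  {"fingers": -1, "dx": 0, "dy": 10, "dz": 0, "turn": 0},
  {"fingers": -1, "dx": 0, "dy": 20, "dz": 0, "turn": 0},
  {"fingers": -1, "dx": 0, "dy": 20, "dz": 0, "turn": 0},
  {"fingers": -1, "dx": 0, "dy": 15, "dz": 0, "turn": 0},
  {"fingers": -1, "dx": 0, "dy": 8, "dz": 0, "turn": 0},
  {"fingers": -1, "dx": 0, "dy": 0, "dz": 0, "turn": 0},
  {"fingers": -1, "dx": 0, "dy": 0, "dz": 0, "turn": 0},
])

```text
clock: 14.07
position: [0.4669, -0.2605, 0.2197]
ee_rot: [-0.004, 1.0, -0.007, -0.026]
contact_force: [1.0, 0.3, -0.3]
width: 0.0855
```

```bash
python3 - <<'E'
from h import *
s=get_state();print(s["position"].round(4),s["ee_rot"].round(4),s["width"],s["clock"])
W,S,D=shoot("wrist"),shoot("scene"),shoot("side")
cv2.imwrite("pics/w5.png",W["pixels"][:,:,::-1])
for l,vv in(("salt_center",(W,S,D)),("match_tray",(W,S)),("brush_center",(W,))):
  for v in vv:
    r=fit([v],l)
    if r: print(l,r[0].round(4),r[1])
E
```

```text
[ 0.4669 -0.2605  0.2197] [-0.0038  0.9996 -0.0073 -0.0265] 0.0855036949712017 14.0667
salt_center [ 0.4726 -0.1803  0.0975] [0.96]
salt_center [ 0.4718 -0.1822  0.1341] [0.93]
salt_center [ 0.4695 -0.1736  0.2689] [0.95]
match_tray [ 0.6428 -0.2411  0.2757] [0.97]
match_tray [ 0.6427 -0.2438  0.2745] [0.95]
```

Emit:
play_rows([
  {"fingers": -1, "dx": 0, "dy": 35, "dz": 0, "turn": 0},
  {"fingers": -1, "dx": 3, "dy": 35, "dz": 0, "turn": 0},
  {"fingers": -1, "dx": 2, "dy": 0, "dz": 0, "turn": 0},
  {"fingers": -1, "dx": 0, "dy": 0, "dz": 0, "turn": 0},
  {"fingers": -1, "dx": 0, "dy": 0, "dz": 0, "turn": 0},
])

```text
clock: 14.93
position: [0.4725, -0.1918, 0.2196]
ee_rot: [-0.003, 1.0, -0.01, -0.026]
contact_force: [-0.2, 0.6, 0.2]
width: 0.0853
```

Emit:
play_rows([
  {"fingers": -1, "dx": 0, "dy": 8, "dz": 0, "turn": 0},
  {"fingers": -1, "dx": 0, "dy": 4, "dz": -8, "turn": 0},
  {"fingers": -1, "dx": 0, "dy": 0, "dz": -16, "turn": 0},
  {"fingers": -1, "dx": 0, "dy": 0, "dz": -20, "turn": 0},
  {"fingers": -1, "dx": 0, "dy": 0, "dz": -20, "turn": 0},
  {"fingers": -1, "dx": 0, "dy": 0, "dz": -16, "turn": 0},
  {"fingers": -1, "dx": 0, "dy": 0, "dz": -8, "turn": 0},
  {"fingers": -1, "dx": 0, "dy": 0, "dz": 0, "turn": 0},
])

```text
clock: 15.6
position: [0.4723, -0.1819, 0.1267]
ee_rot: [-0.002, 1.0, -0.013, -0.025]
contact_force: [-0.7, 0.3, -0.6]
width: 0.0856
```

Emit:
play_rows([
  {"fingers": -1, "dx": 0, "dy": 1, "dz": -8, "turn": 0},
  {"fingers": -1, "dx": 0, "dy": 1, "dz": -14, "turn": 0},
  {"fingers": -1, "dx": 0, "dy": 0, "dz": -16, "turn": 0},
  {"fingers": -1, "dx": 0, "dy": 0, "dz": -14, "turn": 0},
  {"fingers": -1, "dx": 0, "dy": 0, "dz": -8, "turn": 0},
  {"fingers": -1, "dx": 0, "dy": 0, "dz": -2, "turn": 0},
  {"fingers": -1, "dx": 0, "dy": 0, "dz": 0, "turn": 0},
])

```text
clock: 16.18
position: [0.4755, -0.1821, 0.0643]
ee_rot: [-0.0, 1.0, -0.014, -0.021]
contact_force: [-0.3, 0.2, -0.2]
width: 0.0853
```

Emit:
play_rows([
  {"fingers": -1, "dx": -3, "dy": 2, "dz": -3, "turn": 0},
  {"fingers": -1, "dx": -1, "dy": 1, "dz": -3, "turn": 0},
  {"fingers": -0.7, "dx": 0, "dy": 0, "dz": -2, "turn": 0},
  {"fingers": -0.5, "dx": 0, "dy": 0, "dz": 0, "turn": 0},
  {"fingers": -0.3, "dx": 0, "dy": 0, "dz": 0, "turn": 0},
], squeeze=25)

```text
clock: 16.6
position: [0.473, -0.1798, 0.0581]
ee_rot: [0.001, 1.0, -0.014, -0.019]
contact_force: [0.4, 0.1, -0.1]
width: 0.0557
```

Emit:
play_rows([
  {"fingers": -0.15, "dx": 0, "dy": 0, "dz": 0, "turn": 0},
  {"fingers": 0, "dx": 0, "dy": 0, "dz": 0, "turn": 0},
  {"fingers": 0.2, "dx": 0, "dy": 0, "dz": 0, "turn": 0},
  {"fingers": 0.5, "dx": 0, "dy": 0, "dz": 0, "turn": 0},
  {"fingers": 1, "dx": 0, "dy": 0, "dz": 0, "turn": 0},
  {"fingers": 1, "dx": 0, "dy": 0, "dz": 0, "turn": 0},
])

```text
clock: 17.1
position: [0.4735, -0.1801, 0.059]
ee_rot: [0.001, 1.0, -0.014, -0.018]
contact_force: [0.3, 0.3, 0.1]
width: 0.04
```

Emit:
play_rows([
  {"fingers": 1, "dx": 0, "dy": 0, "dz": 6, "turn": 0},
  {"fingers": 1, "dx": 0, "dy": 0, "dz": 14, "turn": 0},
  {"fingers": 1, "dx": 0, "dy": 0, "dz": 20, "turn": 0},
  {"fingers": 1, "dx": 0, "dy": 0, "dz": 24, "turn": 0},
  {"fingers": 1, "dx": 0, "dy": 0, "dz": 24, "turn": 0},
  {"fingers": 1, "dx": 0, "dy": 0, "dz": 24, "turn": 0},
  {"fingers": 1, "dx": 0, "dy": 0, "dz": 20, "turn": 0},
  {"fingers": 1, "dx": 0, "dy": 0, "dz": 12, "turn": 0},
  {"fingers": 1, "dx": 0, "dy": 0, "dz": 5, "turn": 0},
  {"fingers": 1, "dx": 0, "dy": 0, "dz": 0, "turn": 0},
], squeeze=40)

```text
clock: 17.93
position: [0.4699, -0.178, 0.2152]
ee_rot: [-0.0, 1.0, -0.014, -0.02]
contact_force: [1.5, -0.6, -1.3]
width: 0.0391
```

Emit:
play_rows([
  {"fingers": 1, "dx": 5, "dy": 8, "dz": 0, "turn": 0},
  {"fingers": 1, "dx": 10, "dy": 15, "dz": 0, "turn": 0},
  {"fingers": 1, "dx": 14, "dy": 20, "dz": 0, "turn": 0},
  {"fingers": 1, "dx": 14, "dy": 20, "dz": 0, "turn": 0},
  {"fingers": 1, "dx": 14, "dy": 20, "dz": 0, "turn": 0},
  {"fingers": 1, "dx": 14, "dy": 20, "dz": 0, "turn": 0},
  {"fingers": 1, "dx": 14, "dy": 20, "dz": 0, "turn": 0},
  {"fingers": 1, "dx": 14, "dy": 20, "dz": 0, "turn": 0},
  {"fingers": 1, "dx": 14, "dy": 20, "dz": 0, "turn": 0},
  {"fingers": 1, "dx": 14, "dy": 20, "dz": 0, "turn": 0},
  {"fingers": 1, "dx": 14, "dy": 20, "dz": 0, "turn": 0},
  {"fingers": 1, "dx": 14, "dy": 20, "dz": 0, "turn": 0},
  {"fingers": 1, "dx": 10, "dy": 15, "dz": 0, "turn": 0},
  {"fingers": 1, "dx": 5, "dy": 8, "dz": 0, "turn": 0},
  {"fingers": 1, "dx": 0, "dy": 0, "dz": 0, "turn": 0},
  {"fingers": 1, "dx": 0, "dy": 0, "dz": 0, "turn": 0},
])

```text
clock: 19.27
position: [0.6367, 0.0931, 0.1907]
ee_rot: [-0.005, 0.999, -0.014, -0.041]
contact_force: [-0.8, -0.3, -1.4]
width: 0.0392
```

Emit:
play_rows([
  {"fingers": 1, "dx": 10, "dy": -2, "dz": 2, "turn": 0},
  {"fingers": 1, "dx": 9, "dy": -2, "dz": 2, "turn": 0},
  {"fingers": 1, "dx": 4, "dy": 0, "dz": 0, "turn": 0},
  {"fingers": 1, "dx": 0, "dy": 0, "dz": 0, "turn": 0},
  {"fingers": 1, "dx": 0, "dy": 0, "dz": 0, "turn": 0},
])

```text
clock: 19.68
position: [0.657, 0.0852, 0.1932]
ee_rot: [-0.004, 0.999, -0.016, -0.044]
contact_force: [0.1, -0.3, -1.0]
width: 0.0394
```

Emit:
play_rows([
  {"fingers": 1, "dx": 2, "dy": 3, "dz": -8, "turn": 0},
  {"fingers": 1, "dx": 0, "dy": 0, "dz": -16, "turn": 0},
  {"fingers": 1, "dx": 0, "dy": 0, "dz": -22, "turn": 0},
  {"fingers": 1, "dx": 0, "dy": 0, "dz": -22, "turn": 0},
  {"fingers": 1, "dx": 0, "dy": 0, "dz": -16, "turn": 0},
  {"fingers": 1, "dx": 0, "dy": 0, "dz": -8, "turn": 0},
  {"fingers": 1, "dx": 0, "dy": 0, "dz": -2, "turn": 0},
  {"fingers": 1, "dx": 0, "dy": 0, "dz": 0, "turn": 0},
])

```text
clock: 20.35
position: [0.6567, 0.0875, 0.0954]
ee_rot: [-0.004, 0.999, -0.018, -0.043]
contact_force: [0.1, -0.2, -1.5]
width: 0.0392
```

Emit:
play_rows([
  {"fingers": 1, "dx": 3, "dy": 1, "dz": -7, "turn": 0},
  {"fingers": 1, "dx": 1, "dy": 0, "dz": -8, "turn": 0},
  {"fingers": 1, "dx": 0, "dy": 0, "dz": -7, "turn": 0},
  {"fingers": 1, "dx": 0, "dy": 0, "dz": -4, "turn": 0},
  {"fingers": 1, "dx": 0, "dy": 0, "dz": -2, "turn": 0},
  {"fingers": 1, "dx": 0, "dy": 0, "dz": 0, "turn": 0},
])

```text
clock: 20.85
position: [0.6636, 0.0888, 0.0679]
ee_rot: [-0.004, 0.999, -0.018, -0.04]
contact_force: [-0.1, 0.1, -1.5]
width: 0.0392
```

Emit:
play_rows([
  {"fingers": 1, "dx": -1, "dy": 0, "dz": -3, "turn": 0},
  {"fingers": 1, "dx": -1, "dy": 0, "dz": -2, "turn": 0},
  {"fingers": 1, "dx": 0, "dy": 0, "dz": -1, "turn": 0},
])

```text
clock: 21.1
position: [0.6621, 0.0889, 0.0628]
ee_rot: [-0.004, 0.999, -0.018, -0.039]
contact_force: [-2.0, -0.2, 7.0]
width: 0.0393
```

Contact at the expected height, so I release gently.

Emit:
play_rows([
  {"fingers": 0.3, "dx": 0, "dy": 0, "dz": 0, "turn": 0},
  {"fingers": -0.2, "dx": 0, "dy": 0, "dz": 0, "turn": 0},
  {"fingers": -0.5, "dx": 0, "dy": 0, "dz": 0, "turn": 0},
  {"fingers": -0.9, "dx": 0, "dy": 0, "dz": 0, "turn": 0},
  {"fingers": -1, "dx": 0, "dy": 0, "dz": 0, "turn": 0},
  {"fingers": -1, "dx": 0, "dy": 0, "dz": 0, "turn": 0},
  {"fingers": -1, "dx": 0, "dy": 0, "dz": 0, "turn": 0},
])

```text
clock: 21.68
position: [0.6632, 0.0889, 0.0644]
ee_rot: [-0.004, 0.999, -0.018, -0.037]
contact_force: [0.7, -0.3, -0.0]
width: 0.0852
```

```bash
python3 - <<'E'
from h import *
s=get_state();print(s["position"].round(4),s["ee_rot"].round(4),s["contact_force"].round(2),s["width"],s["clock"])
S,D=shoot("scene"),shoot("side")
for l,z in(("salt_center",.003),("spread_jar_center",.003)):
    for v in(S,D):
        r=fit([v],l,z); print(l,r and (r[0].round(4),r[1]))
c=lambda im,x,y,w,h:cv2.resize(im["pixels"][y:y+h,x:x+w],(400,400),interpolation=cv2.INTER_CUBIC)
cv2.imwrite("pics/s6.png",np.hstack([c(S,250,130,130,130),c(D,210,190,120,120)])[:,:,::-1])
E
```

```text
[0.6632 0.0889 0.0644] [-0.0045  0.9991 -0.0177 -0.0373] [ 0.68 -0.29 -0.04] 0.08520550476030765 21.6833
salt_center (array([0.6581, 0.0863, 0.1054]), [0.9])
salt_center (array([0.6553, 0.0913, 0.0977]), [0.94])
spread_jar_center (array([ 0.4583, -0.3475,  0.2121]), [0.91])
spread_jar_center (array([ 0.4566, -0.3387,  0.0748]), [0.92])
```

View pics/s6.png

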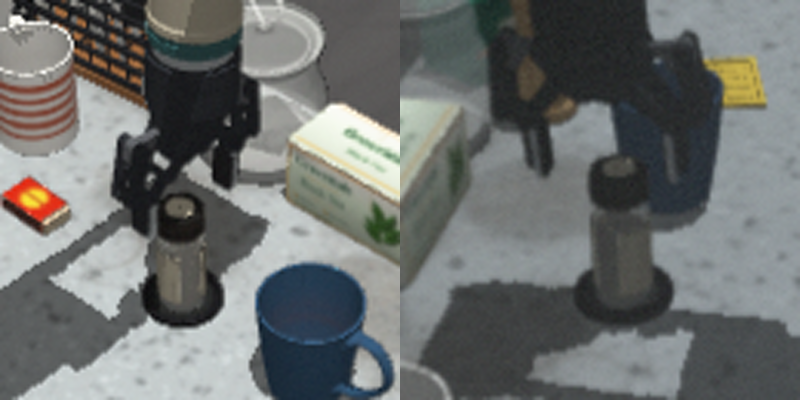

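Salt centred on its stand, and the fits agree with the stand centre in both cameras. Next I lift and go over the matchbox.

Emit:
play_rows([
  {"fingers": -1, "dx": 0, "dy": 0, "dz": 8, "turn": 0},
  {"fingers": -1, "dx": 0, "dy": 0, "dz": 16, "turn": 0},
  {"fingers": -1, "dx": 0, "dy": 0, "dz": 20, "turn": 0},
  {"fingers": -1, "dx": 0, "dy": 0, "dz": 20, "turn": 0},
  {"fingers": -1, "dx": 0, "dy": 0, "dz": 16, "turn": 0},
  {"fingers": -1, "dx": 0, "dy": 0, "dz": 8, "turn": 0},
  {"fingers": -1, "dx": 0, "dy": 0, "dz": 0, "turn": 0},
  {"fingers": -1, "dx": 0, "dy": 12, "dz": 0, "turn": 0},
  {"fingers": -1, "dx": 0, "dy": 25, "dz": 0, "turn": 0},
  {"fingers": -1, "dx": 0, "dy": 25, "dz": 0, "turn": 0},
  {"fingers": -1, "dx": 0, "dy": 20, "dz": 0, "turn": 0},
  {"fingers": -1, "dx": 0, "dy": 10, "dz": 0, "turn": 0},
  {"fingers": -1, "dx": 0, "dy": 0, "dz": 0, "turn": 0},
  {"fingers": -1, "dx": 0, "dy": 0, "dz": 0, "turn": 0},
], squeeze=20)

```text
clock: 23.15
position: [0.6584, 0.187, 0.1524]
ee_rot: [-0.004, 0.999, -0.019, -0.043]
contact_force: [-0.1, 0.4, -0.1]
width: 0.0852
```

```bash
python3 - <<'E'
from h import *
W=shoot("wrist")
cv2.imwrite("pics/w7.png",W["pixels"][:,:,::-1])
for l in("matches_center","brush_tray"):
    r=fit([W],l); print(l,r and (r[0].round(4),r[1]))
E
```

```text
matches_center (array([ 0.6538,  0.2633, -0.048 ]), [0.98])
brush_tray (array([0.4894, 0.3549, 1.4356]), [0.98])
```

Emit:
play_rows([
  {"fingers": -1, "dx": 0, "dy": 0, "dz": 40, "turn": 0},
  {"fingers": -1, "dx": 0, "dy": 0, "dz": 0, "turn": 0},
  {"fingers": -1, "dx": 0, "dy": 0, "dz": 0, "turn": 0},
])

```text
clock: 23.55
position: [0.6577, 0.1817, 0.1921]
ee_rot: [-0.003, 0.999, -0.022, -0.045]
contact_force: [-1.5, -2.1, -1.2]
width: 0.0856
```

Emit:
play_rows([
  {"fingers": -1, "dx": 0, "dy": 0, "dz": -40, "turn": 0},
  {"fingers": -1, "dx": 0, "dy": 0, "dz": 0, "turn": 0},
  {"fingers": -1, "dx": 0, "dy": 0, "dz": 0, "turn": 0},
])

```text
clock: 23.8
position: [0.6592, 0.1787, 0.1548]
ee_rot: [-0.003, 0.999, -0.023, -0.042]
contact_force: [1.3, 0.1, 1.8]
width: 0.0853
```

Emit:
play_rows([
  {"fingers": -1, "dx": -40, "dy": 0, "dz": 0, "turn": 0},
  {"fingers": -1, "dx": 0, "dy": 0, "dz": 0, "turn": 0},
  {"fingers": -1, "dx": 0, "dy": 0, "dz": 0, "turn": 0},
])

```text
clock: 24.05
position: [0.6153, 0.1762, 0.1524]
ee_rot: [-0.002, 0.999, -0.025, -0.046]
contact_force: [1.5, 0.4, 1.2]
width: 0.0854
```

Emit:
play_rows([
  {"fingers": -1, "dx": 40, "dy": 0, "dz": 0, "turn": 0},
  {"fingers": -1, "dx": 0, "dy": 0, "dz": 0, "turn": 0},
  {"fingers": -1, "dx": 0, "dy": 0, "dz": 0, "turn": 0},
])

```text
clock: 24.3
position: [0.6512, 0.1752, 0.1526]
ee_rot: [-0.002, 0.998, -0.025, -0.051]
contact_force: [0.0, -0.0, 0.8]
width: 0.0851
```

Emit:
play_rows([
  {"fingers": -1, "dx": 0, "dy": 0, "dz": 10, "turn": 0},
  {"fingers": -1, "dx": 0, "dy": 0, "dz": 10, "turn": 0},
  {"fingers": -1, "dx": 0, "dy": 0, "dz": 10, "turn": 0},
  {"fingers": -1, "dx": 0, "dy": 0, "dz": 10, "turn": 0},
  {"fingers": -1, "dx": 0, "dy": 0, "dz": 10, "turn": 0},
  {"fingers": -1, "dx": 0, "dy": 0, "dz": 10, "turn": 0},
  {"fingers": -1, "dx": 0, "dy": 0, "dz": 10, "turn": 0},
  {"fingers": -1, "dx": 0, "dy": 0, "dz": 10, "turn": 0},
  {"fingers": -1, "dx": 0, "dy": 0, "dz": 10, "turn": 0},
  {"fingers": -1, "dx": 0, "dy": 0, "dz": 10, "turn": 0},
])

```text
clock: 25.13
position: [0.6548, 0.1755, 0.2713]
ee_rot: [-0.003, 0.999, -0.025, -0.043]
contact_force: [-0.4, -0.7, 0.9]
width: 0.0849
```

Emit:
play_rows([
  {"fingers": -1, "dx": 0, "dy": 0, "dz": -40, "turn": 0},
  {"fingers": -1, "dx": 0, "dy": 0, "dz": -40, "turn": 0},
  {"fingers": -1, "dx": 0, "dy": 0, "dz": 0, "turn": 0},
  {"fingers": -1, "dx": 0, "dy": 0, "dz": 0, "turn": 0},
])

```text
clock: 25.47
position: [0.6582, 0.1762, 0.1985]
ee_rot: [-0.004, 0.999, -0.025, -0.037]
contact_force: [0.3, -0.9, 1.2]
width: 0.0859
```

Emit:
play_rows([
  {"fingers": -1, "dx": 0, "dy": 0, "dz": 0, "turn": 0.12},
  {"fingers": -1, "dx": 0, "dy": 0, "dz": 0, "turn": 0.12},
  {"fingers": -1, "dx": 0, "dy": 0, "dz": 0, "turn": 0},
  {"fingers": -1, "dx": 0, "dy": 0, "dz": 0, "turn": 0},
])

```text
clock: 25.8
position: [0.6605, 0.1763, 0.2048]
ee_rot: [0.0, 0.995, 0.098, -0.035]
contact_force: [-0.4, -0.1, 0.4]
width: 0.0851
```

Emit:
play_rows([
  {"fingers": -1, "dx": 0, "dy": 0, "dz": 0, "turn": -0.12},
  {"fingers": -1, "dx": 0, "dy": 0, "dz": 0, "turn": -0.12},
  {"fingers": -1, "dx": 0, "dy": 0, "dz": 0, "turn": 0},
  {"fingers": -1, "dx": 0, "dy": 0, "dz": 0, "turn": 0},
])

```text
clock: 26.13
position: [0.6632, 0.1769, 0.211]
ee_rot: [-0.005, 0.999, -0.03, -0.03]
contact_force: [0.8, -0.3, -0.3]
width: 0.0855
```

Emit:
play_rows([
  {"fingers": -1, "dx": 0, "dy": 40, "dz": 0, "turn": 0},
  {"fingers": -1, "dx": 0, "dy": 0, "dz": 0, "turn": 0},
  {"fingers": -1, "dx": 0, "dy": 0, "dz": 0, "turn": 0},
])

```text
clock: 26.38
position: [0.6648, 0.2171, 0.2136]
ee_rot: [-0.005, 0.999, -0.029, -0.029]
contact_force: [0.2, 0.6, 0.8]
width: 0.0853
```

Emit:
play_rows([
  {"fingers": -1, "dx": -1, "dy": 0, "dz": -2, "turn": 0},
  {"fingers": -1, "dx": -1, "dy": 0, "dz": -2, "turn": 0},
  {"fingers": -1, "dx": -1, "dy": 0, "dz": -2, "turn": 0},
  {"fingers": -1, "dx": -1, "dy": 0, "dz": -2, "turn": 0},
  {"fingers": -1, "dx": -1, "dy": 0, "dz": -2, "turn": 0},
  {"fingers": -1, "dx": -1, "dy": 0, "dz": -2, "turn": 0},
  {"fingers": -1, "dx": -1, "dy": 0, "dz": -2, "turn": 0},
  {"fingers": -1, "dx": -1, "dy": 0, "dz": -2, "turn": 0},
  {"fingers": -1, "dx": -1, "dy": 0, "dz": -2, "turn": 0},
  {"fingers": -1, "dx": -1, "dy": 0, "dz": -2, "turn": 0},
  {"fingers": -1, "dx": -1, "dy": 0, "dz": -2, "turn": 0},
  {"fingers": -1, "dx": -1, "dy": 0, "dz": -2, "turn": 0},
  {"fingers": -1, "dx": -1, "dy": 0, "dz": -2, "turn": 0},
  {"fingers": -1, "dx": -1, "dy": 0, "dz": -2, "turn": 0},
  {"fingers": -1, "dx": -1, "dy": 0, "dz": -2, "turn": 0},
  {"fingers": -1, "dx": -1, "dy": 0, "dz": -2, "turn": 0},
  {"fingers": -1, "dx": -1, "dy": 0, "dz": -2, "turn": 0},
  {"fingers": -1, "dx": -1, "dy": 0, "dz": -2, "turn": 0},
  {"fingers": -1, "dx": -1, "dy": 0, "dz": -2, "turn": 0},
  {"fingers": -1, "dx": -1, "dy": 0, "dz": -2, "turn": 0},
])

```text
clock: 28.05
position: [0.6425, 0.2162, 0.1702]
ee_rot: [-0.005, 0.999, -0.028, -0.029]
contact_force: [0.1, 0.2, 0.1]
width: 0.0856
```

Emit:
play_rows([
  {"fingers": -1, "dx": 3, "dy": 10, "dz": -4, "turn": 0},
  {"fingers": -1, "dx": 4, "dy": 16, "dz": -8, "turn": 0},
  {"fingers": -1, "dx": 3, "dy": 14, "dz": -14, "turn": 0},
  {"fingers": -1, "dx": 0, "dy": 6, "dz": -16, "turn": 0},
  {"fingers": -1, "dx": 0, "dy": 0, "dz": -16, "turn": 0},
  {"fingers": -1, "dx": 0, "dy": 0, "dz": -14, "turn": 0},
  {"fingers": -1, "dx": 0, "dy": 0, "dz": -8, "turn": 0},
  {"fingers": -1, "dx": 0, "dy": 0, "dz": 0, "turn": 0},
  {"fingers": -1, "dx": 0, "dy": 0, "dz": 0, "turn": 0},
])

```text
clock: 28.8
position: [0.6528, 0.2761, 0.0785]
ee_rot: [-0.007, 0.999, -0.026, -0.03]
contact_force: [1.5, 0.1, 0.2]
width: 0.0856
```

Emit:
play_rows([
  {"fingers": -1, "dx": 0, "dy": -6, "dz": -6, "turn": 0},
  {"fingers": -1, "dx": 0, "dy": -4, "dz": -12, "turn": 0},
  {"fingers": -1, "dx": 0, "dy": -1, "dz": -14, "turn": 0},
  {"fingers": -0.8, "dx": 0, "dy": 0, "dz": -10, "turn": 0},
  {"fingers": -0.6, "dx": 0, "dy": 0, "dz": -5, "turn": 0},
  {"fingers": -0.4, "dx": 0, "dy": 0, "dz": 0, "turn": 0},
  {"fingers": -0.4, "dx": 0, "dy": 0, "dz": 0, "turn": 0},
])

```text
clock: 29.38
position: [0.6563, 0.2648, 0.0323]
ee_rot: [-0.008, 0.999, -0.026, -0.026]
contact_force: [0.7, 0.0, 0.1]
width: 0.0596
```

Emit:
play_rows([
  {"fingers": -0.4, "dx": -1, "dy": 0, "dz": -6, "turn": 0},
  {"fingers": -0.3, "dx": -1, "dy": -1, "dz": -6, "turn": 0},
  {"fingers": -0.2, "dx": -1, "dy": 0, "dz": -3, "turn": 0},
  {"fingers": -0.15, "dx": 0, "dy": 0, "dz": 0, "turn": 0},
])

```text
clock: 29.72
position: [0.6545, 0.264, 0.0183]
ee_rot: [-0.008, 0.999, -0.026, -0.024]
contact_force: [0.1, -0.1, -0.2]
width: 0.049
```

```bash
python3 - <<'E'
from h import *
s=get_state();print(s["position"].round(4),s["ee_rot"].round(4),s["contact_force"].round(2),s["width"],s["clock"])
D=shoot("side");W=shoot("wrist")
a=cv2.resize(D["pixels"][260:360,200:340],(560,400),interpolation=cv2.INTER_CUBIC)
cv2.imwrite("pics/s8.png",a[:,:,::-1])
E
```

```text
[0.6545 0.264  0.0183] [-0.0085  0.9993 -0.0258 -0.0237] [ 0.06 -0.11 -0.18] 0.04902083507923911 29.7167
```

View pics/s8.png

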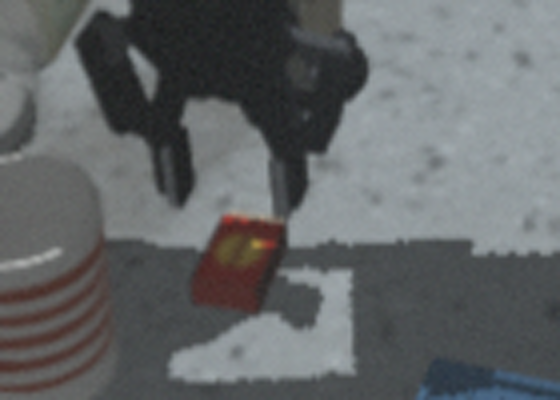

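```bash
python3 - <<'E'
from h import *
D=shoot("side")
r=fit([D],"matches_center");print(r)
for z in(.008,.016,.024):
    print(z,((proj(D,[[.6545+.0245,.264,z],[.6545-.0245,.264,z]])-[200,260])*4).round().tolist())
E
```

```text
(array([ 0.65052499,  0.26640501, -0.02269205]), [0.91])
0.008 [[189.0, 253.0], [281.0, 263.0]]
0.016 [[188.0, 241.0], [280.0, 251.0]]
0.024 [[187.0, 229.0], [280.0, 239.0]]
```

```bash
python3 - <<'E'
from h import *
S=shoot("scene");W=shoot("wrist")
a=cv2.resize(S["pixels"][140:240,210:310],(600,600),interpolation=cv2.INTER_CUBIC)
for z,c in((.008,(255,0,0)),(.024,(0,255,0)),(.04,(255,255,255))):
    for p in proj(S,[[.6545+.0245,.264,z],[.6545-.0245,.264,z]]): cv2.circle(a,tuple(int(v) for v in (p-[210,140])*6),4,c,-1)
b=cv2.resize(W["pixels"][200:480,100:540],(600,382))
b=np.vstack([b,np.zeros((218,600,3),np.uint8)])
cv2.imwrite("pics/s9.png",cv2.resize(np.hstack([a,b]),(800,400))[:,:,::-1])
E
```

```text
(no output)
```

View pics/s9.png

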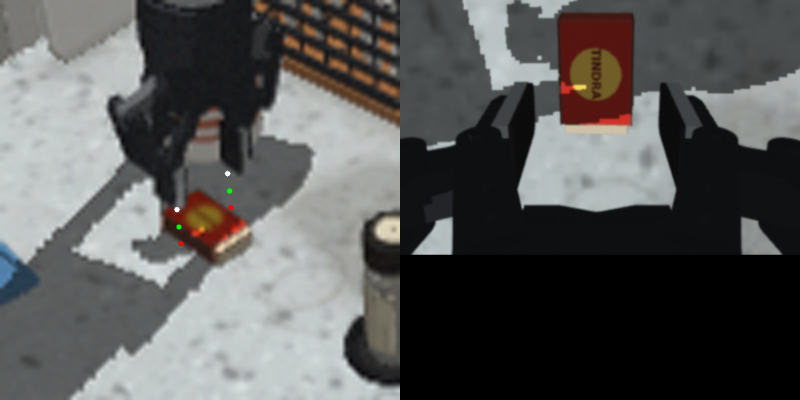

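```bash
python3 - <<'E'
from h import *
W=shoot("wrist")
for z in(-.03,-.02,-.01,0,.01):
    print(z,fit([W],"matches_center",z,.3))
E
```

```text
-0.03 (array([ 0.65344933,  0.2566085 , -0.0609848 ]), [0.75])
-0.02 (array([ 0.6538055 ,  0.25810692, -0.0624076 ]), [0.82])
-0.01 (array([ 0.65336523,  0.26060079, -0.0609053 ]), [0.91])
0 (array([ 0.6538673 ,  0.26297808, -0.05058381]), [0.97])
0.01 (array([ 0.65406487,  0.26514629, -0.04536628]), [0.89])
```

The scene crop puts the fingertips at the white dots (z ≈ 0.04) while the TCP reads 0.018. So the tips are about 20 mm behind the TCP reading, not 11 mm ahead of it. The side view agrees, and both jars were therefore held near their caps. I descend further, feeling for contact.

Emit:
play_rows([
  {"fingers": -0.2, "dx": 0, "dy": 0, "dz": -5, "turn": 0},
  {"fingers": -0.2, "dx": 0, "dy": 0, "dz": -6, "turn": 0},
  {"fingers": -0.2, "dx": 0, "dy": 0, "dz": -4, "turn": 0},
  {"fingers": -0.2, "dx": 0, "dy": 0, "dz": -2, "turn": 0},
  {"fingers": -0.2, "dx": 0, "dy": 0, "dz": 0, "turn": 0},
])

```text
clock: 30.73
position: [0.655, 0.2641, -0.0001]
ee_rot: [-0.009, 0.999, -0.026, -0.023]
contact_force: [0.7, -0.0, 0.1]
width: 0.0512
```

```bash
python3 - <<'E'
from h import *
s=get_state();p=s["position"];print(p.round(4),s["ee_rot"].round(4),s["contact_force"].round(2),s["width"],s["clock"])
S=shoot("scene");D=shoot("side")
o=[]
for im,x,y,ofs in((S,230,150,[0,-.003]),(D,225,290,[-.003,.0025])):
    a=cv2.resize(im["pixels"][y:y+70,x:x+70],(400,400),interpolation=cv2.INTER_CUBIC)
    for z,c in((.0,(255,0,0)),(.01,(0,255,0)),(.02,(255,255,255))):
        for q in proj(im,[[p[0]+ofs[0]+k*s["width"]/2,p[1]+ofs[1],z] for k in(-1,1)]): cv2.circle(a,tuple(int(v) for v in (q-[x,y])*400/70),3,c,-1)
    o.append(a)
cv2.imwrite("pics/s10.png",np.hstack(o)[:,:,::-1])
E
```

```text
[ 6.550e-01  2.641e-01 -1.000e-04] [-0.0085  0.9994 -0.0259 -0.0232] [ 0.71 -0.01  0.07] 0.05118311746514945 30.7333
```

View pics/s10.png

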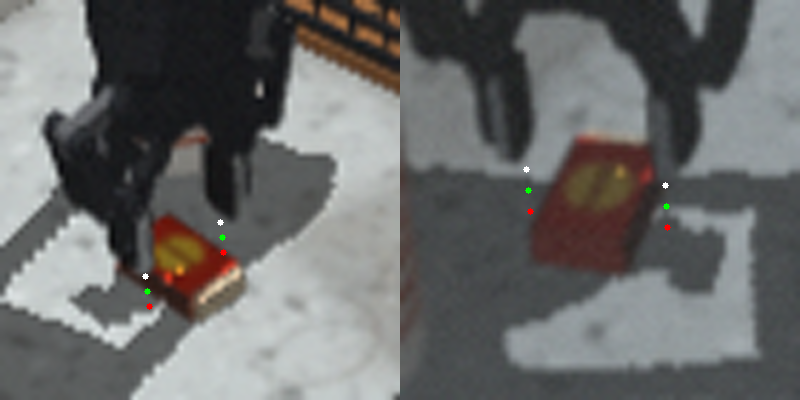

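The tips sit at z ≈ 0.022 with the TCP reading 0. I lower about 11 mm more and close.

Emit:
play_rows([
  {"fingers": -0.2, "dx": -1, "dy": 0, "dz": -4, "turn": 0},
  {"fingers": -0.2, "dx": 0, "dy": 0, "dz": -4, "turn": 0},
  {"fingers": -0.2, "dx": 0, "dy": 0, "dz": -3, "turn": 0},
  {"fingers": -0.1, "dx": 0, "dy": 0, "dz": 0, "turn": 0},
  {"fingers": 0.1, "dx": 0, "dy": 0, "dz": 0, "turn": 0},
  {"fingers": 0.3, "dx": 0, "dy": 0, "dz": 0, "turn": 0},
  {"fingers": 0.6, "dx": 0, "dy": 0, "dz": 0, "turn": 0},
  {"fingers": 1, "dx": 0, "dy": 0, "dz": 0, "turn": 0},
  {"fingers": 1, "dx": 0, "dy": 0, "dz": 0, "turn": 0},
], squeeze=20)

```text
clock: 31.58
position: [0.655, 0.2644, -0.0108]
ee_rot: [-0.009, 0.999, -0.026, -0.022]
contact_force: [0.1, 0.2, 0.3]
width: 0.0328
```

Emit:
play_rows([
  {"fingers": 1, "dx": 0, "dy": 0, "dz": 6, "turn": 0},
  {"fingers": 1, "dx": 0, "dy": 0, "dz": 14, "turn": 0},
  {"fingers": 1, "dx": 0, "dy": 0, "dz": 20, "turn": 0},
  {"fingers": 1, "dx": 0, "dy": 0, "dz": 22, "turn": 0},
  {"fingers": 1, "dx": 0, "dy": 0, "dz": 22, "turn": 0},
  {"fingers": 1, "dx": 0, "dy": 0, "dz": 22, "turn": 0},
  {"fingers": 1, "dx": 0, "dy": 0, "dz": 22, "turn": 0},
  {"fingers": 1, "dx": 0, "dy": 0, "dz": 22, "turn": 0},
  {"fingers": 1, "dx": 0, "dy": 0, "dz": 20, "turn": 0},
  {"fingers": 1, "dx": 0, "dy": 0, "dz": 12, "turn": 0},
  {"fingers": 1, "dx": 0, "dy": 0, "dz": 5, "turn": 0},
  {"fingers": 1, "dx": 0, "dy": 0, "dz": 0, "turn": 0},
])

```text
clock: 32.58
position: [0.6518, 0.2636, 0.1891]
ee_rot: [-0.009, 0.999, -0.026, -0.022]
contact_force: [-0.3, -0.0, -0.1]
width: 0.0329
```

Emit:
play_rows([
  {"fingers": 1, "dx": 0, "dy": -8, "dz": 0, "turn": 0.02},
  {"fingers": 1, "dx": 0, "dy": -16, "dz": 1, "turn": 0.02},
  {"fingers": 1, "dx": 0, "dy": -22, "dz": 1, "turn": 0.02},
  {"fingers": 1, "dx": 0, "dy": -22, "dz": 1, "turn": 0.02},
  {"fingers": 1, "dx": 0, "dy": -22, "dz": 1, "turn": 0.02},
  {"fingers": 1, "dx": 0, "dy": -22, "dz": 1, "turn": 0.02},
  {"fingers": 1, "dx": 0, "dy": -22, "dz": 1, "turn": 0.02},
  {"fingers": 1, "dx": 0, "dy": -22, "dz": 1, "turn": 0.02},
  {"fingers": 1, "dx": 0, "dy": -22, "dz": 1, "turn": 0.02},
  {"fingers": 1, "dx": 0, "dy": -22, "dz": 1, "turn": 0.02},
  {"fingers": 1, "dx": 0, "dy": -22, "dz": 1, "turn": 0.02},
  {"fingers": 1, "dx": 0, "dy": -16, "dz": 0, "turn": 0.02},
  {"fingers": 1, "dx": 0, "dy": -8, "dz": 0, "turn": 0},
  {"fingers": 1, "dx": 0, "dy": 0, "dz": 0, "turn": 0},
])

```text
clock: 33.75
position: [0.6418, 0.0081, 0.1846]
ee_rot: [-0.006, 0.994, 0.102, -0.036]
contact_force: [0.6, 1.2, 0.3]
width: 0.0333
```

Emit:
play_rows([
  {"fingers": 1, "dx": 0, "dy": -8, "dz": 0, "turn": 0.02},
  {"fingers": 1, "dx": 0.5, "dy": -16, "dz": 1, "turn": 0.02},
  {"fingers": 1, "dx": 0.5, "dy": -22, "dz": 1, "turn": 0.02},
  {"fingers": 1, "dx": 0.5, "dy": -22, "dz": 1, "turn": 0.01},
  {"fingers": 1, "dx": 0.5, "dy": -22, "dz": 1, "turn": 0},
  {"fingers": 1, "dx": 0.5, "dy": -22, "dz": 1, "turn": 0},
  {"fingers": 1, "dx": 0.5, "dy": -22, "dz": 1, "turn": 0},
  {"fingers": 1, "dx": 0.5, "dy": -22, "dz": 1, "turn": 0},
  {"fingers": 1, "dx": 0.5, "dy": -22, "dz": 1, "turn": 0},
  {"fingers": 1, "dx": 0.5, "dy": -22, "dz": 1, "turn": 0},
  {"fingers": 1, "dx": 0.5, "dy": -22, "dz": 0, "turn": 0},
  {"fingers": 1, "dx": 0, "dy": -14, "dz": 0, "turn": 0},
  {"fingers": 1, "dx": 0, "dy": -6, "dz": 0, "turn": 0},
  {"fingers": 1, "dx": 0, "dy": 0, "dz": 0, "turn": 0},
  {"fingers": 1, "dx": 0, "dy": 0, "dz": 0, "turn": 0},
])

```text
clock: 35.0
position: [0.6455, -0.2241, 0.1844]
ee_rot: [-0.015, 0.989, 0.142, -0.041]
contact_force: [0.2, 0.8, 0.0]
width: 0.033
```

Emit:
play_rows([
  {"fingers": 1, "dx": -1, "dy": -6, "dz": -6, "turn": 0},
  {"fingers": 1, "dx": -1, "dy": -6, "dz": -12, "turn": 0},
  {"fingers": 1, "dx": 0, "dy": -3, "dz": -18, "turn": 0},
  {"fingers": 1, "dx": 0, "dy": 0, "dz": -20, "turn": 0},
  {"fingers": 1, "dx": 0, "dy": 0, "dz": -20, "turn": 0},
  {"fingers": 1, "dx": 0, "dy": 0, "dz": -20, "turn": 0},
  {"fingers": 1, "dx": 0, "dy": 0, "dz": -18, "turn": 0},
  {"fingers": 1, "dx": 0, "dy": 0, "dz": -12, "turn": 0},
  {"fingers": 1, "dx": 0, "dy": 0, "dz": -6, "turn": 0},
  {"fingers": 1, "dx": 0, "dy": 0, "dz": 0, "turn": 0},
  {"fingers": 1, "dx": 0, "dy": 0, "dz": 0, "turn": 0},
])

```text
clock: 35.92
position: [0.64, -0.2309, 0.04]
ee_rot: [-0.018, 0.988, 0.146, -0.043]
contact_force: [0.1, -0.1, -0.3]
width: 0.033
```

Emit:
play_rows([
  {"fingers": 1, "dx": 2, "dy": -5, "dz": -6, "turn": -0.01},
  {"fingers": 1, "dx": 2, "dy": -4, "dz": -8, "turn": 0},
  {"fingers": 1, "dx": 0, "dy": 0, "dz": -8, "turn": 0},
  {"fingers": 1, "dx": 0, "dy": 0, "dz": -4, "turn": 0},
  {"fingers": 1, "dx": 0, "dy": 0, "dz": 0, "turn": 0},
])

```text
clock: 36.33
position: [0.6467, -0.2419, 0.0144]
ee_rot: [-0.016, 0.989, 0.141, -0.04]
contact_force: [-0.0, 0.5, 0.1]
width: 0.0331
```

```bash
python3 - <<'E'
from h import *
s=get_state();p=s["position"];print(p.round(4),s["ee_rot"].round(4),s["contact_force"].round(2),s["width"],s["clock"])
S=shoot("scene");W=shoot("wrist")
zb=p[2]+.0108
print(zb,fit([S],"matches_center",zb,.3),fit([W],"matches_center",zb,.3),fit([W],"match_tray",0,.3))
a=cv2.resize(S["pixels"][255:325,370:440],(400,400),interpolation=cv2.INTER_CUBIC)
b=cv2.resize(W["pixels"][200:480,180:460],(400,400))
cv2.imwrite("pics/s11.png",np.hstack([a,b])[:,:,::-1])
E
```

```text
[ 0.6467 -0.2419  0.0144] [-0.016   0.9891  0.1411 -0.0398] [-0.01  0.45  0.07] 0.03312718989935137 36.3333
0.02524259816364267 None (array([ 0.64808647, -0.24295068,  0.27549266]), [0.96]) (array([ 0.64308315, -0.24081127,  0.27290975]), [0.38])
```

View pics/s11.png

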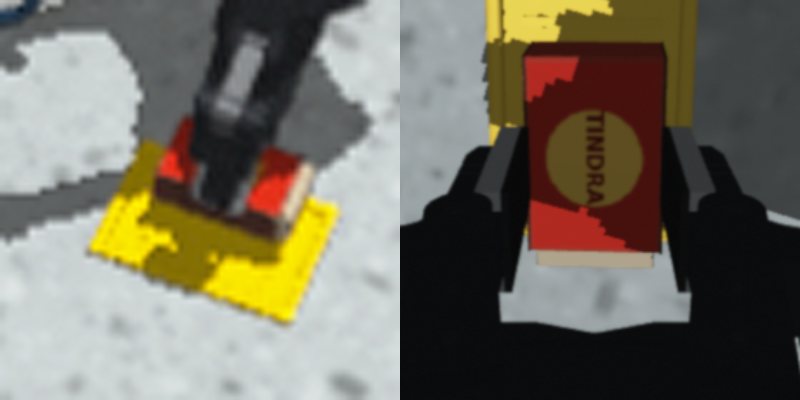

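The matchbox is held squarely over the tray, 5 mm too far in +x. I correct that and lower.

Emit:
play_rows([
  {"fingers": 1, "dx": -3, "dy": 1, "dz": -5, "turn": 0},
  {"fingers": 1, "dx": -2, "dy": 1, "dz": -6, "turn": 0},
  {"fingers": 1, "dx": 0, "dy": 0, "dz": -5, "turn": 0},
  {"fingers": 1, "dx": 0, "dy": 0, "dz": -3, "turn": 0},
  {"fingers": 1, "dx": 0, "dy": 0, "dz": 0, "turn": 0},
])

```text
clock: 37.0
position: [0.6419, -0.2393, -0.0039]
ee_rot: [-0.015, 0.989, 0.141, -0.038]
contact_force: [-0.0, 0.2, -0.4]
width: 0.0333
```

Emit:
play_rows([
  {"fingers": 1, "dx": 0, "dy": 0, "dz": -2, "turn": 0},
  {"fingers": 1, "dx": 0, "dy": 0, "dz": -1, "turn": 0},
  {"fingers": 1, "dx": 0, "dy": 0, "dz": -0.5, "turn": 0},
])

```text
clock: 37.25
position: [0.6417, -0.2391, -0.0081]
ee_rot: [-0.015, 0.989, 0.141, -0.039]
contact_force: [-1.0, 1.6, 1.4]
width: 0.0328
```

Contact at the floor height. I release and lift.

Emit:
play_rows([
  {"fingers": 0.3, "dx": 0, "dy": 0, "dz": 0, "turn": 0},
  {"fingers": 0, "dx": 0, "dy": 0, "dz": 0, "turn": 0},
  {"fingers": -0.2, "dx": 0, "dy": 0, "dz": 0.5, "turn": 0},
  {"fingers": -0.4, "dx": 0, "dy": 0, "dz": 1, "turn": 0},
  {"fingers": -0.4, "dx": 0, "dy": 0, "dz": 2, "turn": 0},
  {"fingers": -0.4, "dx": 0, "dy": 0, "dz": 6, "turn": 0},
  {"fingers": -0.5, "dx": 0, "dy": 0, "dz": 14, "turn": 0},
  {"fingers": -0.6, "dx": 0, "dy": 0, "dz": 22, "turn": 0},
  {"fingers": -1, "dx": 0, "dy": 0, "dz": 22, "turn": 0},
  {"fingers": -1, "dx": 0, "dy": 0, "dz": 22, "turn": 0},
  {"fingers": -1, "dx": 0, "dy": 0, "dz": 22, "turn": 0},
  {"fingers": -1, "dx": 0, "dy": 0, "dz": 22, "turn": 0},
  {"fingers": -1, "dx": 0, "dy": 0, "dz": 14, "turn": 0},
  {"fingers": -1, "dx": 0, "dy": 0, "dz": 6, "turn": 0},
  {"fingers": -1, "dx": 0, "dy": 0, "dz": 0, "turn": 0},
  {"fingers": -1, "dx": 0, "dy": 0, "dz": 0, "turn": 0},
])

```text
clock: 38.58
position: [0.6407, -0.2388, 0.1572]
ee_rot: [-0.015, 0.989, 0.141, -0.038]
contact_force: [0.3, -0.6, 0.1]
width: 0.0854
```

```bash
python3 - <<'E'
from h import *
s=get_state();p=s["position"];print(p.round(4),s["ee_rot"].round(4),s["contact_force"].round(2),s["width"],s["clock"])
S=shoot("scene");W=shoot("wrist")
for v in (S,W):print(fit([v],"matches_center",.0025,.3),fit([v],"match_tray",0,.3))
print(fit([S],"brush_center"))
a=cv2.resize(S["pixels"][240:400,340:450],(412,600),interpolation=cv2.INTER_CUBIC)
b=cv2.resize(S["pixels"][265:315,260:315],(388,353),interpolation=cv2.INTER_CUBIC)
cv2.imwrite("pics/s12.png",np.hstack([a,np.vstack([b,np.zeros((247,388,3),np.uint8)])])[:,:,::-1])
E
```

```text
[ 0.6407 -0.2388  0.1572] [-0.0145  0.9891  0.1414 -0.0376] [ 0.26 -0.55  0.08] 0.08538287430113498 38.5833
(array([ 0.64214801, -0.24261649,  0.29204179]), [0.94]) (array([ 0.64159283, -0.24306539,  0.25947777]), [0.47])
(array([ 0.64341115, -0.23992464,  0.29193551]), [0.98]) (array([ 0.64358071, -0.24092814,  0.27209803]), [0.6])
(array([0.64135346, 0.07132078, 0.12366872]), [0.38])
```

View pics/s12.png

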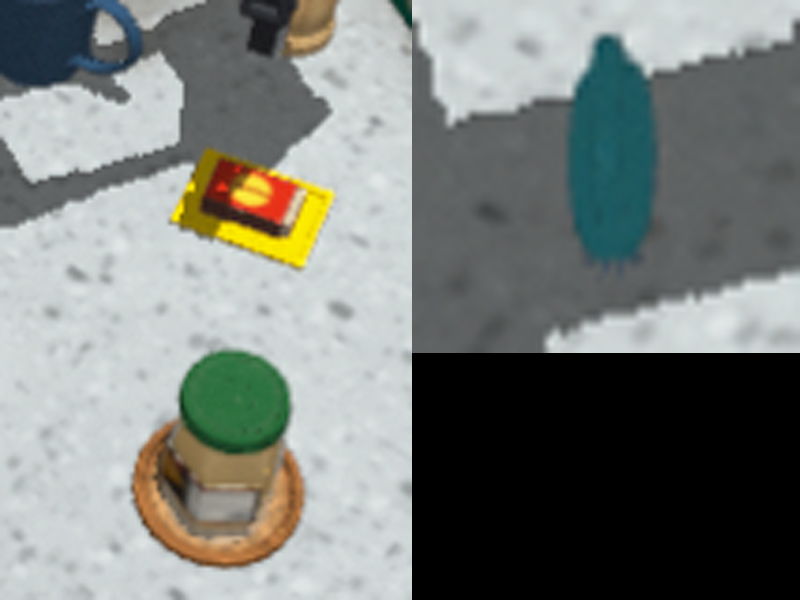

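The matchbox lies inside the yellow lip at (255,195), and the jar stands inside the brown ring. Brush next: turn the jaws and move to a viewing spot beside it.

Emit:
play_rows([
  {"fingers": -1, "dx": -7, "dy": 6, "dz": 1, "turn": -0.07},
  {"fingers": -1, "dx": -13, "dy": 12, "dz": 1, "turn": -0.07},
  {"fingers": -1, "dx": -15, "dy": 13, "dz": 1, "turn": -0.07},
  {"fingers": -1, "dx": -15, "dy": 13, "dz": 1, "turn": -0.07},
  {"fingers": -1, "dx": -15, "dy": 13, "dz": 1, "turn": -0.07},
  {"fingers": -1, "dx": -15, "dy": 13, "dz": 1, "turn": -0.07},
  {"fingers": -1, "dx": -15, "dy": 13, "dz": 1, "turn": -0.07},
  {"fingers": -1, "dx": -15, "dy": 13, "dz": 1, "turn": -0.07},
  {"fingers": -1, "dx": -15, "dy": 13, "dz": 1, "turn": -0.07},
  {"fingers": -1, "dx": -15, "dy": 13, "dz": 1, "turn": -0.07},
  {"fingers": -1, "dx": -15, "dy": 13, "dz": 1, "turn": -0.07},
  {"fingers": -1, "dx": -15, "dy": 13, "dz": 1, "turn": -0.07},
  {"fingers": -1, "dx": -15, "dy": 13, "dz": 1, "turn": -0.07},
  {"fingers": -1, "dx": -13, "dy": 12, "dz": 1, "turn": -0.07},
  {"fingers": -1, "dx": -7, "dy": 6, "dz": 1, "turn": -0.07},
  {"fingers": -1, "dx": 0, "dy": 0, "dz": 0, "turn": 0},
  {"fingers": -1, "dx": 0, "dy": 0, "dz": 0, "turn": 0},
])

```text
clock: 40.35
position: [0.4213, -0.0511, 0.1616]
ee_rot: [-0.036, 0.916, -0.398, -0.032]
contact_force: [0.3, -0.8, 1.1]
width: 0.0855
```

```bash
python3 - <<'E'
from h import *
s=get_state();p=s["position"];print(p.round(4),s["ee_rot"].round(4),s["width"],s["clock"])
w,x,y,z=s["ee_rot"];print(R.from_quat([x,y,z,w]).as_matrix().round(3))
W=shoot("wrist");m=masks_of(W,"brush_center")
for r in m[:2]:
    c=max(cv2.findContours(r["region"].astype(np.uint8),0,2)[0],key=cv2.contourArea)[:,0]
    for h in(.02,.04,.055):
        q=back(W,c,h).astype(np.float32)*1000; b=cv2.minAreaRect(q); bp=cv2.boxPoints(b); e=bp[1:3]-bp[0:2]; e=e[np.argmax(np.linalg.norm(e,axis=1))]
        print(r["p"],h,np.round(b[0],1),np.round(b[1],1),"long axis ang",np.arctan2(e[1],e[0]).round(3))
print(fit([W],"brush_center",0,.3))
cv2.imwrite("pics/w13.png",W["pixels"][:,:,::-1])
E
```

```text
[ 0.4213 -0.0511  0.1616] [-0.0356  0.9163 -0.3976 -0.0319] 0.08551765147114919 40.35
[[ 0.682 -0.731 -0.03 ]
 [-0.726 -0.681  0.091]
 [-0.087 -0.04  -0.995]]
0.83 0.02 [466.4 -18. ] [83.8 29.7] long axis ang 0.732
0.83 0.04 [466.9 -18.1] [78.4 27.8] long axis ang 0.732
0.83 0.055 [467.3 -18.2] [74.4 26.4] long axis ang 0.732
(array([ 0.46530486, -0.02031003, -0.80952808]), [0.84])
```

View pics/w13.png

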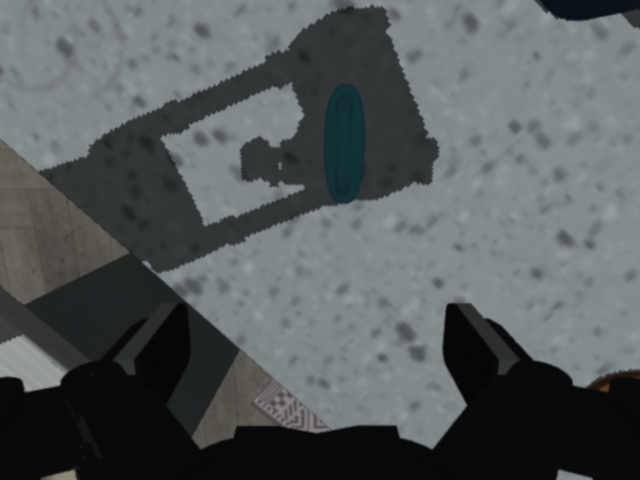

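Emit:
play_rows([
  {"fingers": -1, "dx": 8, "dy": 6, "dz": -5, "turn": -0.01},
  {"fingers": -1, "dx": 14, "dy": 10, "dz": -12, "turn": -0.01},
  {"fingers": -1, "dx": 14, "dy": 10, "dz": -16, "turn": 0},
  {"fingers": -1, "dx": 8, "dy": 5, "dz": -18, "turn": 0},
  {"fingers": -1, "dx": 0, "dy": 0, "dz": -16, "turn": 0},
  {"fingers": -1, "dx": 0, "dy": 0, "dz": -10, "turn": 0},
  {"fingers": -1, "dx": 0, "dy": 0, "dz": -5, "turn": 0},
  {"fingers": -1, "dx": 0, "dy": 0, "dz": 0, "turn": 0},
  {"fingers": -1, "dx": 0, "dy": 0, "dz": 0, "turn": 0},
])

```text
clock: 41.25
position: [0.478, -0.0247, 0.0749]
ee_rot: [-0.036, 0.913, -0.406, -0.028]
contact_force: [-0.4, -0.0, 0.5]
width: 0.0854
```

Emit:
play_rows([
  {"fingers": -1, "dx": -5, "dy": 3, "dz": 0, "turn": 0},
  {"fingers": -1, "dx": -5, "dy": 3, "dz": 0, "turn": 0},
  {"fingers": -1, "dx": 0, "dy": 0, "dz": -6, "turn": 0},
  {"fingers": -1, "dx": 0, "dy": 0, "dz": -12, "turn": 0},
  {"fingers": -1, "dx": 0, "dy": 0, "dz": -14, "turn": 0},
  {"fingers": -1, "dx": 0, "dy": 0, "dz": -12, "turn": 0},
  {"fingers": -1, "dx": 0, "dy": 0, "dz": -6, "turn": 0},
  {"fingers": -1, "dx": 0, "dy": 0, "dz": 0, "turn": 0},
  {"fingers": -1, "dx": 0, "dy": 0, "dz": 0, "turn": 0},
])

```text
clock: 42.0
position: [0.4693, -0.0192, 0.0271]
ee_rot: [-0.036, 0.913, -0.406, -0.022]
contact_force: [-0.3, 0.1, 0.3]
width: 0.0854
```

Emit:
play_rows([
  {"fingers": -0.8, "dx": -1, "dy": 1, "dz": -6, "turn": 0},
  {"fingers": -0.6, "dx": -1, "dy": 0, "dz": -9, "turn": 0},
  {"fingers": -0.4, "dx": 0, "dy": 0, "dz": -8, "turn": 0},
  {"fingers": -0.3, "dx": 0, "dy": 0, "dz": -5, "turn": 0},
  {"fingers": -0.2, "dx": 0, "dy": 0, "dz": -2, "turn": 0},
  {"fingers": -0.1, "dx": 0, "dy": 0, "dz": 0, "turn": 0},
  {"fingers": 0, "dx": 0, "dy": 0, "dz": 0, "turn": 0},
], squeeze=20)

```text
clock: 42.58
position: [0.4683, -0.0184, -0.0045]
ee_rot: [-0.037, 0.913, -0.406, -0.021]
contact_force: [0.2, -0.5, 0.4]
width: 0.0428
```

Emit:
play_rows([
  {"fingers": 0.1, "dx": 0, "dy": 0, "dz": 0, "turn": 0},
  {"fingers": 0.2, "dx": 0, "dy": 0, "dz": 0, "turn": 0},
  {"fingers": 0.3, "dx": 0, "dy": 0, "dz": 0, "turn": 0},
  {"fingers": 0.5, "dx": 0, "dy": 0, "dz": 0, "turn": 0},
  {"fingers": 1, "dx": 0, "dy": 0, "dz": 0, "turn": 0},
  {"fingers": 1, "dx": 0, "dy": 0, "dz": 0, "turn": 0},
  {"fingers": 1, "dx": 0, "dy": 0, "dz": 0, "turn": 0},
])

```text
clock: 43.17
position: [0.4686, -0.0182, -0.0037]
ee_rot: [-0.037, 0.913, -0.406, -0.02]
contact_force: [-0.4, -0.2, -0.4]
width: 0.0253
```

Emit:
play_rows([
  {"fingers": 1, "dx": 0, "dy": 0, "dz": 6, "turn": 0},
  {"fingers": 1, "dx": 0, "dy": 0, "dz": 14, "turn": 0},
  {"fingers": 1, "dx": 0, "dy": 0, "dz": 20, "turn": 0},
  {"fingers": 1, "dx": 0, "dy": 0, "dz": 22, "turn": 0},
  {"fingers": 1, "dx": 0, "dy": 0, "dz": 18, "turn": 0},
  {"fingers": 1, "dx": 0, "dy": 0, "dz": 12, "turn": 0},
  {"fingers": 1, "dx": 0, "dy": 0, "dz": 5, "turn": 0},
  {"fingers": 1, "dx": 0, "dy": 0, "dz": 0, "turn": 0},
], squeeze=30)

```text
clock: 43.83
position: [0.4676, -0.0187, 0.099]
ee_rot: [-0.036, 0.913, -0.406, -0.02]
contact_force: [-0.1, -0.6, -0.9]
width: 0.0244
```

Emit:
play_rows([
  {"fingers": 1, "dx": 1, "dy": 8, "dz": 1, "turn": -0.03},
  {"fingers": 1, "dx": 1, "dy": 16, "dz": 1, "turn": -0.05},
  {"fingers": 1, "dx": 1, "dy": 20, "dz": 1, "turn": -0.05},
  {"fingers": 1, "dx": 1, "dy": 20, "dz": 1, "turn": -0.05},
  {"fingers": 1, "dx": 1, "dy": 20, "dz": 1, "turn": -0.05},
  {"fingers": 1, "dx": 1, "dy": 20, "dz": 1, "turn": -0.05},
  {"fingers": 1, "dx": 1, "dy": 20, "dz": 1, "turn": -0.05},
  {"fingers": 1, "dx": 1, "dy": 20, "dz": 1, "turn": -0.05},
  {"fingers": 1, "dx": 1, "dy": 20, "dz": 1, "turn": -0.05},
  {"fingers": 1, "dx": 1, "dy": 20, "dz": 1, "turn": -0.05},
  {"fingers": 1, "dx": 1, "dy": 20, "dz": 1, "turn": -0.05},
  {"fingers": 1, "dx": 1, "dy": 20, "dz": 1, "turn": -0.05},
  {"fingers": 1, "dx": 1, "dy": 20, "dz": 1, "turn": -0.05},
  {"fingers": 1, "dx": 1, "dy": 20, "dz": 1, "turn": -0.05},
  {"fingers": 1, "dx": 1, "dy": 20, "dz": 1, "turn": -0.05},
  {"fingers": 1, "dx": 1, "dy": 20, "dz": 1, "turn": -0.05},
  {"fingers": 1, "dx": 1, "dy": 16, "dz": 1, "turn": -0.05},
  {"fingers": 1, "dx": 1, "dy": 8, "dz": 0, "turn": -0.03},
  {"fingers": 1, "dx": 0, "dy": 0, "dz": 0, "turn": 0},
  {"fingers": 1, "dx": 0, "dy": 0, "dz": 0, "turn": 0},
])

```text
clock: 45.5
position: [0.4737, 0.3214, 0.0984]
ee_rot: [0.03, -0.643, 0.765, 0.012]
contact_force: [-0.1, -0.3, -1.2]
width: 0.0246
```

```bash
python3 - <<'E'
from h import *
s=get_state();p=s["position"];print(p.round(4),s["ee_rot"].round(4),s["width"],s["clock"],s["qpos"].round(2))
w,x,y,z=s["ee_rot"];A=R.from_quat([x,y,z,w]).as_matrix();print(A.round(3),np.arctan2(A[1,0],A[0,0]))
D=shoot("side");S=shoot("scene");W=shoot("wrist")
zb=p[2]+.004
print(fit([W],"brush_center",zb,.3),fit([S],"brush_center",zb,.3));print(fit([W],"brush_tray",0,.3))
a=cv2.resize(D["pixels"][280:400,270:430],(400,300),interpolation=cv2.INTER_CUBIC)
b=cv2.resize(S["pixels"][130:250,140:300],(400,300),interpolation=cv2.INTER_CUBIC)
c=cv2.resize(W["pixels"],(400,300))
cv2.imwrite("pics/s14.png",np.vstack([np.hstack([a,b]),np.hstack([c,c*0])])[:,:,::-1])
E
```

```text
[0.4737 0.3214 0.0984] [ 0.0302 -0.643   0.7652  0.0124] 0.0246269811112487 45.5 [0.45 0.32 1.73 0.05 1.04 2.17]
[[-0.171 -0.985  0.03 ]
 [-0.983  0.173  0.058]
 [-0.062 -0.02  -0.998]] -1.743389236776574
(array([0.47744167, 0.32035588, 1.29522487]), [0.62]) (array([ 0.45401204,  0.33373002, -0.46875846]), [0.33])
(array([0.49005125, 0.35445536, 1.43330311]), [0.75])
```

View pics/s14.png

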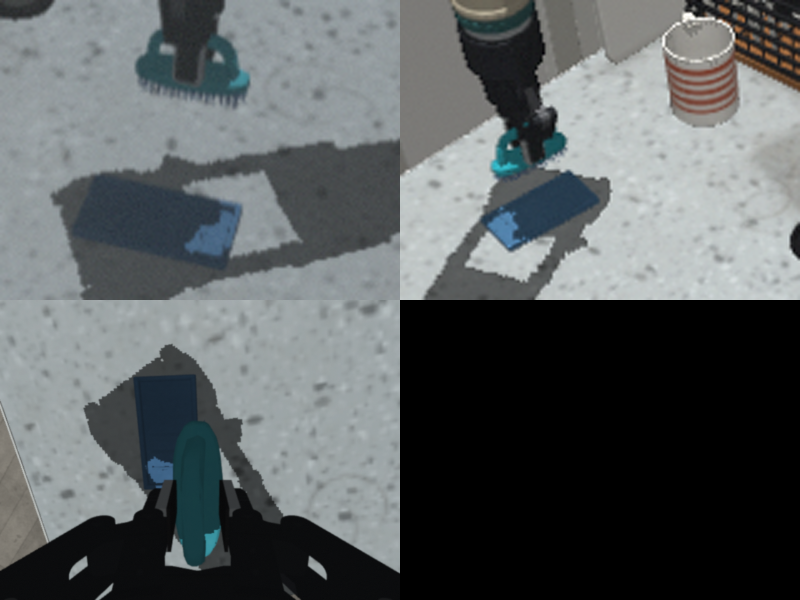

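Brush well held and level. I shift over the tray centre and descend.

Emit:
play_rows([
  {"fingers": 1, "dx": 4, "dy": 8, "dz": 0, "turn": 0.01},
  {"fingers": 1, "dx": 6, "dy": 12, "dz": -4, "turn": 0.01},
  {"fingers": 1, "dx": 5, "dy": 9, "dz": -10, "turn": 0.015},
  {"fingers": 1, "dx": 0, "dy": 2, "dz": -14, "turn": 0},
  {"fingers": 1, "dx": 0, "dy": 0, "dz": -14, "turn": 0},
  {"fingers": 1, "dx": 0, "dy": 0, "dz": -12, "turn": 0},
  {"fingers": 1, "dx": 0, "dy": 0, "dz": -6, "turn": 0},
  {"fingers": 1, "dx": 0, "dy": 0, "dz": 0, "turn": 0},
  {"fingers": 1, "dx": 0, "dy": 0, "dz": 0, "turn": 0},
])

```text
clock: 46.55
position: [0.4958, 0.359, 0.0341]
ee_rot: [0.034, -0.658, 0.753, 0.013]
contact_force: [0.1, -0.5, -0.2]
width: 0.0244
```

Emit:
play_rows([
  {"fingers": 1, "dx": -4, "dy": -3, "dz": -2, "turn": 0},
  {"fingers": 1, "dx": -2, "dy": -2, "dz": -6, "turn": 0},
  {"fingers": 1, "dx": 0, "dy": 0, "dz": -6, "turn": 0},
  {"fingers": 1, "dx": 0, "dy": 0, "dz": -3, "turn": 0},
  {"fingers": 1, "dx": 0, "dy": 0, "dz": 0, "turn": 0},
])

```text
clock: 46.97
position: [0.4905, 0.3545, 0.0172]
ee_rot: [0.036, -0.658, 0.752, 0.012]
contact_force: [-0.3, 0.5, -1.2]
width: 0.0244
```

```bash
python3 - <<'E'
from h import *
s=get_state();p=s["position"];print(p.round(4),s["ee_rot"].round(4),s["width"],s["clock"])
D=shoot("side");S=shoot("scene")
a=cv2.resize(D["pixels"][310:400,280:400],(400,300),interpolation=cv2.INTER_CUBIC)
b=cv2.resize(S["pixels"][160:250,150:270],(400,300),interpolation=cv2.INTER_CUBIC)
cv2.imwrite("pics/s15.png",np.hstack([a,b])[:,:,::-1])
E
```

```text
[0.4905 0.3545 0.0172] [ 0.0355 -0.6578  0.7522  0.0123] 0.024384947949677434 46.9667
```

View pics/s15.png

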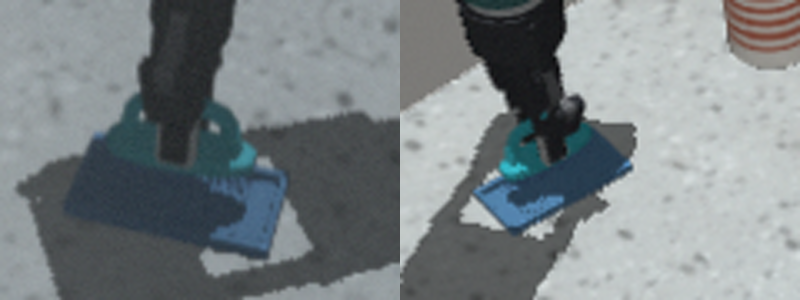

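The brush is aligned and centred over the blue tray. I lower the last 18 mm.

Emit:
play_rows([
  {"fingers": 1, "dx": 0, "dy": 0, "dz": -5, "turn": 0},
  {"fingers": 1, "dx": 0, "dy": 0, "dz": -5, "turn": 0},
  {"fingers": 1, "dx": 0, "dy": 0, "dz": -3, "turn": 0},
  {"fingers": 1, "dx": 0, "dy": 0, "dz": -2, "turn": 0},
  {"fingers": 1, "dx": 0, "dy": 0, "dz": 0, "turn": 0},
])

```text
clock: 47.48
position: [0.4919, 0.3551, 0.0022]
ee_rot: [0.037, -0.658, 0.752, 0.012]
contact_force: [0.7, 0.4, -1.3]
width: 0.0248
```

Emit:
play_rows([
  {"fingers": 1, "dx": -1, "dy": 0, "dz": -2, "turn": 0},
  {"fingers": 1, "dx": -1, "dy": 0, "dz": -1, "turn": 0},
  {"fingers": 1, "dx": 0, "dy": 0, "dz": -1, "turn": 0},
])

```text
clock: 47.73
position: [0.4901, 0.3553, -0.0016]
ee_rot: [0.037, -0.658, 0.752, 0.012]
contact_force: [-4.4, -2.6, 13.1]
width: 0.0246
```

Contact felt. I release gently, then lift.

Emit:
play_rows([
  {"fingers": 1, "dx": 0, "dy": 0, "dz": 0.5, "turn": 0},
  {"fingers": 0.4, "dx": 0, "dy": 0, "dz": 0, "turn": 0},
  {"fingers": 0.1, "dx": 0, "dy": 0, "dz": 0, "turn": 0},
  {"fingers": -0.2, "dx": 0, "dy": 0, "dz": 0, "turn": 0},
  {"fingers": -0.5, "dx": 0, "dy": 0, "dz": 1, "turn": 0},
  {"fingers": -0.8, "dx": 0, "dy": 0, "dz": 2, "turn": 0},
  {"fingers": -1, "dx": 0, "dy": 0, "dz": 3, "turn": 0},
  {"fingers": -1, "dx": 0, "dy": 0, "dz": 8, "turn": 0},
  {"fingers": -1, "dx": 0, "dy": 0, "dz": 16, "turn": 0},
  {"fingers": -1, "dx": 0, "dy": 0, "dz": 20, "turn": 0},
  {"fingers": -1, "dx": 0, "dy": 0, "dz": 20, "turn": 0},
  {"fingers": -1, "dx": 0, "dy": 0, "dz": 20, "turn": 0},
  {"fingers": -1, "dx": 0, "dy": 0, "dz": 20, "turn": 0},
  {"fingers": -1, "dx": 0, "dy": 0, "dz": 20, "turn": 0},
  {"fingers": -1, "dx": 0, "dy": 0, "dz": 15, "turn": 0},
  {"fingers": -1, "dx": 0, "dy": 0, "dz": 6, "turn": 0},
  {"fingers": -1, "dx": 0, "dy": 0, "dz": 0, "turn": 0},
])

```text
clock: 49.15
position: [0.489, 0.3549, 0.1633]
ee_rot: [0.039, -0.658, 0.752, 0.011]
contact_force: [0.1, 0.2, -0.2]
width: 0.0856
```

```bash
python3 - <<'E'
from h import *
s=get_state();p=s["position"];print(p.round(4),s["ee_rot"].round(4),s["contact_force"].round(1),s["width"],s["clock"])
D=shoot("side");S=shoot("scene");W=shoot("wrist")
for l,t,z in(("spread_jar_center","jar_stand",.003),("salt_center","salt_stand",.003),("matches_center","match_tray",.0025),("brush_center","brush_tray",.0025)):
    for n,v in(("S",S),("D",D),("W",W)):
        a,b=fit([v],l,z,.4),fit([v],t,0,.4)
        print(l,n,a and (a[0].round(4).tolist(),a[1]),b and (b[0].round(4).tolist(),b[1]))
for n,v in(("S",S),):
    r=masks_of(v,"blue_mug")[0]; print("mug",r["xy"],r["p"],r["region"].sum())
for n,v in(("S",S),("D",D),("W",W)):
    m=masks_of(v,"brush_center")[:1]
    for r in m:
        c=max(cv2.findContours(r["region"].astype(np.uint8),0,2)[0],key=cv2.contourArea)[:,0]
        b=cv2.minAreaRect((back(v,c,.03)*1000).astype(np.float32)); print(n,r["p"],np.round(b[0],1),np.round(b[1],1),b[2])
E
```

```text
[0.489  0.3549 0.1633] [ 0.0391 -0.6577  0.7522  0.0114] [ 0.1  0.2 -0.2] 0.08564409750844862 49.15
spread_jar_center S ([0.4613, -0.3465, 0.1504], [0.91]) ([0.4666, -0.3439, -0.711], [0.34])
spread_jar_center D ([0.4488, -0.3462, 0.1257], [0.46]) None
spread_jar_center W None None
salt_center S ([0.658, 0.0869, 0.1814], [0.94]) ([0.6577, 0.0855, -0.3677], [0.44])
salt_center D ([0.6553, 0.0942, 0.1596], [0.94]) ([0.6543, 0.0953, 0.2393], [0.56])
salt_center W None None
matches_center S ([0.642, -0.243, 0.2716], [0.9]) ([0.6427, -0.2436, 0.2777], [0.45])
matches_center D ([0.6362, -0.242, 0.1655], [0.52]) ([0.6096, -0.2408, 0.1423], [0.14])
matches_center W None None
brush_center S ([0.4852, 0.3483, -1.478], [0.65]) ([0.4884, 0.3511, 1.4445], [0.56])
brush_center D ([0.4874, 0.352, 1.2521], [0.57]) ([0.4878, 0.3553, 1.442], [0.63])
brush_center W ([0.4925, 0.3523, 1.418], [0.81]) ([0.4897, 0.354, 1.4381], [0.66])
mug [352.0, 239.6] 0.88 1535
S 0.94 [484.7 356.7] [61.  83.1] 83.2267837524414
D 0.66 [485.2 355. ] [57.9 82.5] 82.34501647949219
W 0.66 [489.3 353.5] [28.7 81.8] 84.01123809814453
```

All four sit centred within their stands and the mug has not moved, so I hand in.

```bash
python3 -c "
from rig import *
print(sign_off())"
```

```text
the job is handed in; nothing more can be done
None
```

I put the jar, the salt jar, the matchbox and the brush on their own stands, in that order, let each go, and handed the job in at about 50 s.

**Last checks**
- **Salt jar, matchbox and brush:** the camera fits put each within about 1–2 mm of its stand's centre in the best view of it, with the matchbox and brush along their trays.
- **Green-lidded jar:** it sits about 6 mm off centre, inside the lip, and looked upright in the close-up.
- **Mug:** it has not moved beyond the fit's accuracy, judged from the scene camera.
- **Forces:** wrist readings stayed at or below about 20 N. The gripper was open and clear of everything at hand-in.

**What failed or disagreed**
- **Fingertips:** they were about 20 mm behind the reported tool point, not 11 mm ahead of it as stated. Both jars were therefore held near their lids. I corrected for this with the matchbox and brush.
- **Tool tilt:** the tool drifted a few degrees off vertical during moves. The items settled flat when released.
- **Side and scene cameras:** they differ by 3–8 mm, and the side view's fits of the far items (jar, matchbox) were poor. I relied on the wrist and scene views.
- **Brush and final look:** I had used all 16 picture views, so the finished brush placing was checked only by the fits and the force felt at contact. The overlaps for partly covered stands were low.

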